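# Make up a dilution kit and a pH-check kit

### The arm

A 7-joint arm with a two-finger parallel gripper is mounted at the origin on a cart in front of the work surface, level with it; the furniture and walls round the work are solid. World frame = base frame: x ahead of the robot, y to its left, z up, the work surface at z = 0. Lengths are in m, angles in rad, forces in N, time in s.
With the tool pointing down it reaches from about 0.4 to 0.875 m from the base axis. Payload 6.5 kg.
Tool frame: the origin (TCP) lies at the very end of the fingers, on their centre line; the grasp point (between the pads) lies 19 mm behind it; z points along the fingers, y is the line along which they close (so a half turn about z gives the same grasp; the last joint's range is limited). The gripper opens to 85 mm and grips with 20 to 120 N. Pads are 22 mm wide; open, the fingers measure 114 mm over their backs; the gripper's body (76 mm by 85 mm) begins 54 mm behind the grasp point. The pads swing forward as they close: fully open they stand 13 mm farther back than shut.
Start: joints at [-1.261, 0.536, -0.004, 1.538, 0.003, 1.067, -0.071], TCP at [0.239, 0.605, 0.231] pointing down, gripper open.
Joint ranges: [-2.7, 2.7], [-0.37, 2.16], [-1.27, 1.26], [0.24, 2.4], [-1.31, 4.45], [0.19, 1.91], [-2.76, 2.76]. Speed limits (rad/s): [2.39, 2.39, 3.14, 3.14, 3.14, 3.14, 3.14].

### API

Orientations are given as a rotation vector (axis times angle).
In Python, from station import status, eyes, arm gives the robot as it stands.
- The arm moves only by the tool carry_out, never from a script. Its argument "plan" is a list of rows, each an object of numbers: "fingers": the finger opening in mm, from 0 to 85.4; "x", "y", "z": the shift along the tool's x, y, z in mm; "yaw": the turn about the tool's z in rad. In form: [{"fingers": .., "x": .., "y": .., "z": .., "yaw": ..}, ...]. A call has 1 to 8 rows; each row shifts and turns the commanded pose from where the row before left it, along the tool's axes as they then stand; what a row does not reach is not made up. A row lasts 1/10 s, in which the tool goes at most 50 mm and 8.59 degrees, less where a joint would pass 70% of its speed; a pose out of reach is approached as far as the arm can. A call is refused whole if a number of a shift passes 50 or a number of a turn 0.15, either way. A call with a gripper value outside its range is refused whole. The fingers move at their own pace and stop on an object; the grip force is fixed at half the most. Time passes only in rows, so rows that do not move let the fingers close. It gives the time, the measured TCP pose, the force, the opening and the grip force at its end, in the units of the state.
- status.get_obs(): the state, without advancing time (a new reading comes with each control period).
- eyes.grab_frame(name): name is "scene" or "top" or "wrist"; returns the picture (480x640x3 uint8, red, green, blue); there is no depth.
- eyes.camera_params(name): a dict with "fx", "fy", "cx", "cy" (pixels), "rvec" (rotation vector, rad) and "tvec" (3), from world to camera coordinates, as OpenCV has them; the wrist camera has in their place "mount" (4x4, takes a point from camera to tool coordinates, whose origin is the TCP and whose axes are the flange's). Camera axes: x right, y down, z forward; pixel columns grow to the right and rows downward; lengths in m; the calibration is good to about 2 mm. A picture is of the moment at which its call begins: read the wrist's pose just before it. camera_params takes no time and is no camera call.
- arm.hand_in(): hands the job in; it is judged then, once.
The state is a dict: "t": time; "joint_positions": joint angles; "qvel": joint speeds; "joint_torque": joint torques, N m; "ee_pos": TCP position; "ee_rot": TCP orientation; "wrist_force": force on the tool from outside, world axes, zero at the start; "wrist_torque": the same for the moment, N m; "grip_width": finger opening in m; "finger_force": force on a finger pad.
Only numpy, scipy, OpenCV 4.12 (cv2) and the standard library are available. Lean on these libraries where they do the work, as an engineer would, in place of code of your own. Each camera call takes 0.05 s, during which the arm holds its last target. There are 200 camera calls.

### The job

Make up the two class kits from the stock on the bench. The dilution kit, in the yellow tray with three wells, gets the orange-capped stock bottle and the stoppered volumetric flask in its two large end wells (either way round) and the blue-capped tube in the small middle well; the pH-check kit, in the green tray with two wells, gets the blue-capped buffer bottle and the beaker to pour it into, one in each well. Set every piece down upright on the floor of its well without dropping it, and leave the red-capped tube, the crucible and the marker pen where they are.

Things in the scene. Friction and masses are not known exactly. Their poses are not given: they have to be found in the camera images.
- tray_three: Dilution kit tray: yellow plastic, black foam, fixed; 104 mm across (its x), 244 mm long (its y), 18 mm lip at each end. Origin: centre of its underside, z up. Round wells in a row at x = 0: two large ones, 76 mm across, at y = -68 and +68 mm, a small one, 50 mm across, at y = 0. Well floors 16 mm above the bench, foam top 44 mm, rim 49 mm; mouths slightly bevelled.
- tray_two: pH-check kit tray: green plastic, black foam, fixed; 104 mm across (its x), 198 mm long (its y), 18 mm lip at each end. Origin: centre of its underside, z up. Two round wells, 76 mm across, at x = 0, y = -44 and +44 mm. Well floors 16 mm above the bench, foam top 44 mm, rim 49 mm; mouths slightly bevelled.
- stock_bottle_mid (a point): Glass stock bottle with an ORANGE screw cap, 60 mm diameter, 118 mm tall, 0.14 kg, standing loose on the bench. Point: on its axis, half-way up (59 mm above its foot); z up. The cap, 40 mm diameter, spans 94 to 118 mm above the foot and is the place to grip it. The cap cannot be unscrewed.
- flask_mid (a point): Clear glass volumetric flask with a fixed stopper, 153 mm tall, 0.07 kg, loose, upright: round bulb 60 mm in diameter up to 68 mm above its foot, straight neck 20 mm in diameter from 68 to 135 mm, then the stopper, 24 mm in diameter. Point: on its axis, half-way up (76.5 mm above its foot); z up. Grip it by the neck or stopper.
- tube_blue_mid (a point): 50 mL plastic tube with a BLUE cap, 128 mm tall, 0.03 kg, standing loose on its flat foot: body 30 mm in diameter, cap 35 mm in diameter from 103 to 128 mm above its foot. Point: on its axis, half-way up (64 mm above its foot); z up. Grip it round the cap or the body.
- buffer_bottle_mid (a point): Clear buffer bottle with a BLUE screw cap, 48 mm diameter, 109 mm tall, 0.11 kg, standing loose on the bench; much stouter than the blue-capped tube. Point: on its axis, half-way up (54.5 mm above its foot); z up. The cap, 41 mm diameter, spans 86 to 109 mm above the foot and is the place to grip it.
- beaker_mid (a point): Small empty clear glass beaker, 70 mm tall, 0.045 kg, loose, upright. Rim 62 mm along its x (spout to -x) and 56 mm along its y, flaring over the top 10 mm; wall below 52 mm across its y. Point: 35 mm above its foot, on the z axis through the centre of its outline; z up. Can be gripped across its y from outside.
- tube_red_mid (a point): 50 mL tube with a RED cap, loose among the stock on the bench, 35 mm in diameter, 128 mm tall: not part of either kit, to be left standing. (More red-capped tubes stand in the orange rack behind.) Point: on its axis, half-way up (64 mm).
- crucible_mid (a point): White porcelain crucible, 45 mm in diameter, 21 mm tall, loose on the bench: to be left alone. Point: on its axis, half-way up.
- marker_mid (a point): White marker pen with a red cap, 140 mm long (its y), 20 mm thick, lying loose on the bench: to be left alone. Point: its middle.

How it is judged:
By the outcome, as a careful person would: the job done as asked, in the order asked, and still so for the second after the job is handed in, with the robot touching nothing.
It also fails if it takes over 136 s, if anything falls off the work surface, if the arm or the gripper's body presses on something with over 40 N, if the wrist force passes 120 N, or if a joint passes its speed limit or range.

## Working session

There is one attempt and no reset: what is moved stays moved. The work goes in short steps, Python scripts to look and compute and a tool call to move; the robot and the scene stay as the last step left them, time stands still between calls to the robot, and variables do not carry over. Pictures are saved under pics/ and viewed, at most 17 in all, crops included, and the job is handed in when it is done.

Besides the shell and the picture viewer there is one more tool, called after "Call:" by a JSON object that holds its "api" and its "payload". carry_out: Moves the arm, as the interface text tells. Its arguments: {"type":"object","properties":{"plan":{"type":"array","items":{"type":"object","properties":{"fingers":{"type":"number"},"x":{"type":"number"},"y":{"type":"number"},"z":{"type":"number"},"yaw":{"type":"number"}}}}},"required":["plan"]}

```bash
mkdir -p pics; ls; python3 - <<'E'
from station import status, eyes
import cv2, numpy as np
s=status.get_obs()
print({k:np.round(s[k],3) for k in s})
for n in ("scene","top","wrist"):
    im=eyes.grab_frame(n); cv2.imwrite(f"pics/{n}0.png",im[:,:,::-1]); p=eyes.camera_params(n); print(n,{k:np.round(p[k],4).tolist() for k in p})
E
```

```text
pics
{'t': np.float64(0.0), 'joint_positions': array([-1.261,  0.537, -0.004,  1.539,  0.003,  1.067, -0.071]), 'qvel': array([-0.   ,  0.002, -0.001,  0.001, -0.   ,  0.001,  0.002]), 'joint_torque': array([-0.0000e+00, -5.8341e+01,  1.0490e+00, -2.5910e+01,  1.2000e-02,
        1.0000e-02,  0.0000e+00]), 'ee_pos': array([0.238, 0.604, 0.23 ]), 'ee_rot': array([-5.870e-01, -3.086e+00,  3.000e-03]), 'wrist_force': array([ 0.038, -0.649,  0.724]), 'wrist_torque': array([ 0.049, -0.006,  0.002]), 'finger_force': np.float64(0.0), 'grip_width': np.float64(0.086)}
scene {'fx': 450.0473, 'fy': 450.0473, 'cx': 320.551, 'cy': 240.1464, 'rvec': [1.9883, -0.5989, 0.3608], 'tvec': [-0.4412, 0.1855, 0.7342]}
top {'fx': 587.5695, 'fy': 587.5695, 'cx': 317.5392, 'cy': 237.5216, 'rvec': [2.1323, -2.1312, 0.22], 'tvec': [-0.0761, 0.5189, 1.1643]}
wrist {'fx': 364.6344, 'fy': 364.6344, 'cx': 329.2747, 'cy': 234.0424, 'mount': [[0.0004, -0.9645, -0.2642, 0.0677], [1.0, 0.0002, 0.0009, -0.0002], [-0.0008, -0.2642, 0.9645, -0.1435], [0.0, 0.0, 0.0, 1.0]]}
```

View pics/scene0.png

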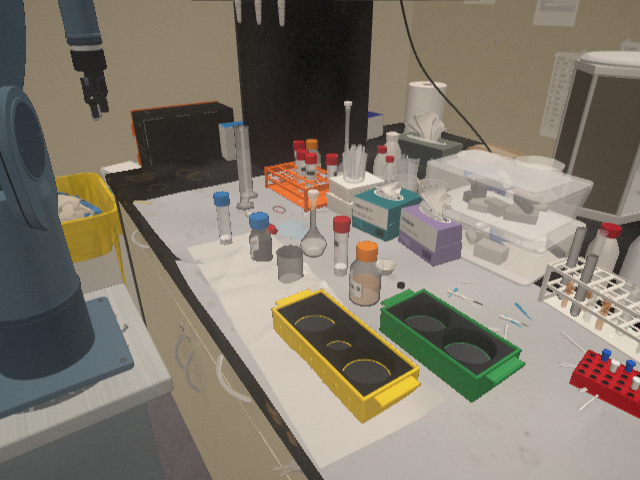

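View pics/top0.png

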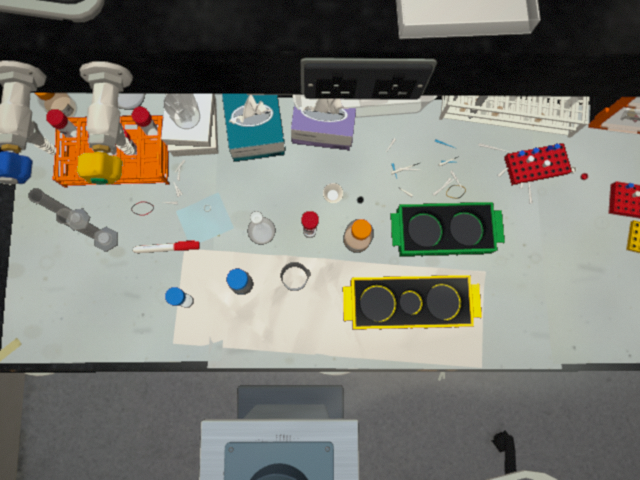

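The scene view shows, left to right: blue tube (222,198), buffer (260,222), beaker (290,262), flask (313,225), red tube (342,228) and orange bottle (367,252). In the top view they are at blue tube (175,296), buffer (237,279), beaker (295,276), stopper (257,217), red (310,219) and orange (361,229). The yellow tray is near (411,302) and the green one near (447,229).

```bash
cat > h.py <<'E'
from station import status, eyes
import cv2, numpy as np
from scipy.spatial.transform import Rotation as R
def cam(n,s=None):
    p=eyes.camera_params(n); K=np.array([[p["fx"],0,p["cx"]],[0,p["fy"],p["cy"]],[0,0,1]])
    if "mount" in p:
        T=np.eye(4); T[:3,:3]=R.from_rotvec(s["ee_rot"]).as_matrix(); T[:3,3]=s["ee_pos"]; T=T@np.array(p["mount"]); return K,T[:3,:3],T[:3,3]
    Rw=R.from_rotvec(p["rvec"]).as_matrix(); return K,Rw.T,-Rw.T@np.array(p["tvec"])
def ray(c,uv,z):
    K,Rc,o=c; d=Rc@np.linalg.solve(K,[uv[0],uv[1],1]); return o+d*(z-o[2])/d[2]
def proj(c,P):
    K,Rc,o=c; q=K@Rc.T@(np.asarray(P)-o); return q[:2]/q[2]
def blob(im,lo,hi,seed=None,r=40):
    h=cv2.cvtColor(im,cv2.COLOR_RGB2HSV); m=cv2.inRange(h,np.array(lo),np.array(hi))
    if seed is not None:
        k=np.zeros_like(m); cv2.circle(k,tuple(int(v) for v in seed),r,255,-1); m&=k
    cs,_=cv2.findContours(m,cv2.RETR_EXTERNAL,cv2.CHAIN_APPROX_NONE)
    return max(cs,key=cv2.contourArea)
def go(xyz,yaw=None):
    "tool-axis shift (mm) and turn to reach TCP xyz; yaw = world heading of tool y (mod pi)"
    s=status.get_obs(); M=R.from_rotvec(s["ee_rot"]).as_matrix()
    d=M.T@(np.array(xyz)-s["ee_pos"])*1000
    h=np.arctan2(M[1,1],M[0,1]); dy=0 if yaw is None else -((yaw-h+np.pi/2)%np.pi-np.pi/2)
    print("shift",d.round(1),"len",np.linalg.norm(d).round(),"yaw",round(dy,3),"heading y",round(h,3),"tcp",s["ee_pos"].round(4),"w",round(s["grip_width"],4),"t",s["t"],"q",s["joint_positions"].round(2))
E
python3 - <<'E'
from h import *
im=cv2.imread("pics/top0.png")[:,:,::-1].copy(); c=cam("top"); print("cam",c[2].round(3))
B=((95,120,60),(125,255,255))
for n,col,seed,z in (("tube",B,(175,296),.122),("buf",B,(237,279),.103),("orange",((5,140,90),(20,255,255)),(361,229),.112),("red",((0,150,60),(8,255,255)),(310,219),.122)):
    k=blob(im,*col,seed,22); (u,v),r=cv2.minEnclosingCircle(k); M=cv2.moments(k); g=(M["m10"]/M["m00"],M["m01"]/M["m00"]); print(n,np.round(g,1),round(r,1),ray(c,g,z).round(4))
for n,uv,z in (("beaker",(295,276),.07),("flask",(257,217),.153),("flaskbulb",(261,230),.034),("cruc",(334,193),.02)): print(n,ray(c,uv,z).round(3))
sc=cam("scene"); si=cv2.imread("pics/scene0.png")
for n,lo,hi,seed in (("yellow",(22,120,90),(33,255,255),(411,302)),("green",(45,120,40),(85,255,255),(447,229))):
    k=blob(im,lo,hi,seed,90); P=np.array([ray(c,q[0],.049)[:2] for q in k],np.float32); print(n,cv2.minAreaRect(P), P.min(0),P.max(0))
for n,uv in (("Y+",(377,303)),("Y0",(411,302)),("Y-",(443,301)),("G+",(425,231)),("G-",(467,230))): print(n,ray(c,uv,.044).round(3))
print(cam("wrist",status.get_obs())[2]); go((0.6,0,.25),0)
E
```

```text
cam [ 0.293 -0.053  1.242]
tube [174.6 295.9] 9.7 [0.3919 0.1967 0.122 ]
buf [237.1 279. ] 10.5 [0.4264 0.0816 0.103 ]
orange [360.8 229.1] 10.4 [ 0.5241 -0.1597  0.112 ]Traceback (most recent call last):
  File "<stdin>", line 5, in <module>
ZeroDivisionError: float division by zero
```

```bash
python3 - <<'E'
from h import *
im=cv2.imread("pics/top0.png")[:,:,::-1].copy(); c=cam("top")
for n,uv,z in (("beaker",(295,276),.07),("flask",(257,217),.153),("flaskbulb",(261,230),.034),("red",(310,219),.122),("cruc",(334,193),.02)): print(n,ray(c,uv,z).round(3))
for n,lo,hi,seed in (("yellow",(22,120,90),(33,255,255),(411,302)),("green",(45,120,40),(85,255,255),(447,229))):
    k=blob(im,lo,hi,seed,90); P=np.array([ray(c,q[0],.049)[:2] for q in k],np.float32); print(n,cv2.minAreaRect(P), P.min(0),P.max(0))
for n,uv in (("Y+",(377,303)),("Y0",(411,302)),("Y-",(443,301)),("G+",(425,231)),("G-",(467,230))): print(n,ray(c,uv,.044).round(3))
go((0.47,-.15,.25),0)
E
```

```text
beaker [ 0.436 -0.03   0.07 ]
flask [0.539 0.041 0.153]
flaskbulb [0.538 0.042 0.034]
red [ 0.542 -0.06   0.122]
cruc [ 0.622 -0.112  0.02 ]
yellow ((0.3874000906944275, -0.266887903213501), (0.10581988841295242, 0.2806578278541565), 1.4143415689468384) [ 0.33210817 -0.4076328 ] [ 0.44150543 -0.12709229]
green ((0.5388321280479431, -0.34550169110298157), (0.10755477845668793, 0.23171639442443848), 1.7737644910812378) [ 0.482785   -0.46180204] [ 0.5937292  -0.22901487]
Y+ [ 0.385 -0.197  0.044]
Y0 [ 0.387 -0.266  0.044]
Y- [ 0.389 -0.332  0.044]
G+ [ 0.534 -0.3    0.044]
G- [ 0.537 -0.388  0.044]
shift [-492.2 -616.6  -18.5] len 789.0 yaw 1.195 heading y 1.195 tcp [0.2384 0.6042 0.2306] w 0.0851 t 0.15 q [-1.26  0.54 -0.    1.54  0.    1.07 -0.07]
```

Call:
{"api": "carry_out", "payload": {"plan": [{"fingers": 85,"x": -32,"y": -35.5,"z": -1},{"fingers": 85,"x": -32,"y": -35.5,"z": -1},{"fingers": 85,"x": -32,"y": -35.5,"z": -1},{"fingers": 85,"x": -32,"y": -35.5,"z": -1},{"fingers": 85,"x": -32,"y": -35.5,"z": -1},{"fingers": 85,"x": -32,"y": -35.5,"z": -1},{"fingers": 85,"x": -32,"y": -35.5,"z": -1},{"fingers": 85,"x": -32,"y": -35.5,"z": -1}]}}

```text
invalid input
```

Call:
{"api": "carry_out", "payload": {"plan": [{"fingers": 85,"x": -32,"y": -35.5,"z": -1},{"fingers": 85,"x": -32,"y": -35.5,"z": -1},{"fingers": 85,"x": -32,"y": -35.5,"z": -1},{"fingers": 85,"x": -32,"y": -35.5,"z": -1},{"fingers": 85,"x": -32,"y": -35.5,"z": -1},{"fingers": 85,"x": -32,"y": -35.5,"z": -1},{"fingers": 85,"x": -32,"y": -35.5,"z": -1},{"fingers": 85,"x": -32,"y": -35.5,"z": -1}]}}

```text
invalid input
```

Call:
{"api": "carry_out", "payload": {"plan": [{"fingers": 85,"yaw": 0.149},{"fingers": 85,"yaw": 0.149},{"fingers": 85,"yaw": 0.149},{"fingers": 85,"yaw": 0.149},{"fingers": 85,"yaw": 0.149},{"fingers": 85,"yaw": 0.149},{"fingers": 85,"yaw": 0.149},{"fingers": 85,"yaw": 0.149}]}}

```text
invalid input
```

```bash
python3 - <<'E'
from h import *
go((.524,-.16,.25),0)
s=status.get_obs(); cv2.imwrite("pics/w1.png",eyes.grab_frame("wrist")[:,:,::-1]); print(proj(cam("wrist",s),(.524,-.16,.118)), proj(cam("wrist",s),s["ee_pos"]))
E
```

```text
shift [-546.1 -606.1  -18.5] len 816.0 yaw 1.195 heading y 1.195 tcp [0.2384 0.6042 0.2306] w 0.0851 t 0.15 q [-1.26  0.54 -0.    1.54  0.    1.07 -0.07]
[-210.59882732  700.71591492] [329.36763774 297.82042852]
```

View pics/w1.png

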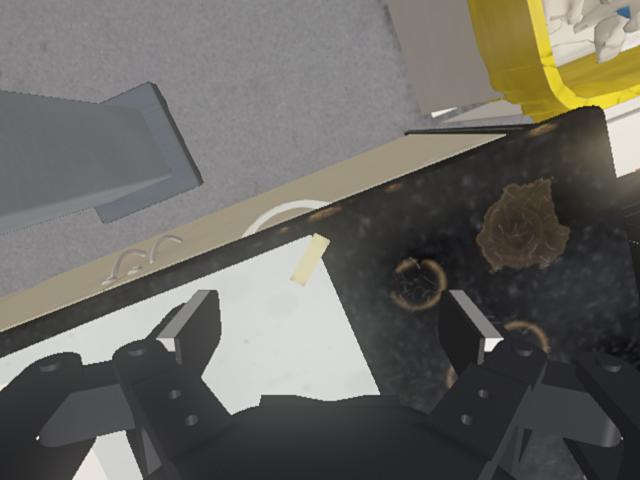

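The arm hasn't moved: the picture shows the bench's left edge and the open fingers, with the TCP near (329,298). Every row probably needs all five numbers.

Call:
{"api": "carry_out", "payload": {"plan": [{"fingers": 85,"x": -32,"y": -35.5,"z": -1,"yaw": 0},{"fingers": 85,"x": -32,"y": -35.5,"z": -1,"yaw": 0},{"fingers": 85,"x": -32,"y": -35.5,"z": -1,"yaw": 0},{"fingers": 85,"x": -32,"y": -35.5,"z": -1,"yaw": 0},{"fingers": 85,"x": -32,"y": -35.5,"z": -1,"yaw": 0},{"fingers": 85,"x": -32,"y": -35.5,"z": -1,"yaw": 0},{"fingers": 85,"x": -32,"y": -35.5,"z": -1,"yaw": 0},{"fingers": 85,"x": -32,"y": -35.5,"z": -1,"yaw": 0}]}}

```text
t: 1.0
ee_pos: [0.3728, 0.2446, 0.2394]
ee_rot: [0.587, 3.086, 0.001]
wrist_force: [1.2, 0.0, 0.4]
grip_width: 0.085
finger_force: 0.0
```

Call:
{"api": "carry_out", "payload": {"plan": [{"fingers": 85,"x": -32,"y": -35.5,"z": -1,"yaw": 0},{"fingers": 85,"x": -32,"y": -35.5,"z": -1,"yaw": 0},{"fingers": 85,"x": -32,"y": -35.5,"z": -1,"yaw": 0},{"fingers": 85,"x": -32,"y": -35.5,"z": -1,"yaw": 0},{"fingers": 85,"x": -32,"y": -35.5,"z": -1,"yaw": 0},{"fingers": 85,"x": -32,"y": -35.5,"z": -1,"yaw": 0},{"fingers": 85,"x": -32,"y": -35.5,"z": -1,"yaw": 0},{"fingers": 85,"x": -32,"y": -35.5,"z": -1,"yaw": 0}]}}

```text
t: 1.8
ee_pos: [0.5068, -0.1134, 0.2475]
ee_rot: [0.586, 3.086, 0.0]
wrist_force: [1.9, 0.6, -0.5]
grip_width: 0.0851
finger_force: 0.0
```

Call:
{"api": "carry_out", "payload": {"plan": [{"fingers": 85,"x": 0,"y": 0,"z": 0,"yaw": 0.149},{"fingers": 85,"x": 0,"y": 0,"z": 0,"yaw": 0.149},{"fingers": 85,"x": 0,"y": 0,"z": 0,"yaw": 0.149},{"fingers": 85,"x": 0,"y": 0,"z": 0,"yaw": 0.149},{"fingers": 85,"x": 0,"y": 0,"z": 0,"yaw": 0.149},{"fingers": 85,"x": 0,"y": 0,"z": 0,"yaw": 0.149},{"fingers": 85,"x": 0,"y": 0,"z": 0,"yaw": 0.149},{"fingers": 85,"x": 0,"y": 0,"z": 0,"yaw": 0.149}]}}

```text
t: 2.6
ee_pos: [0.5063, -0.1115, 0.2472]
ee_rot: [-2.225, -2.218, 0.0]
wrist_force: [0.4, -0.1, 0.2]
grip_width: 0.0846
finger_force: 0.0
```

```bash
python3 - <<'E'
from h import *
go((.524,-.16,.25),0)
s=status.get_obs(); cv2.imwrite("pics/w1.png",eyes.grab_frame("wrist")[:,:,::-1]); print(proj(cam("wrist",s),(.524,-.16,.118)), proj(cam("wrist",s),s["ee_pos"]))
E
```

```text
shift [-48.4  17.9  -2.8] len 52.0 yaw -0.003 heading y -0.003 tcp [ 0.5063 -0.1115  0.2472] w 0.0846 t 2.6 q [-0.38  0.33  0.64  1.9  -0.24  0.99  0.36]
[352.41569982 283.10314776] [331.18974376 296.54204021]
```

View pics/w1.png

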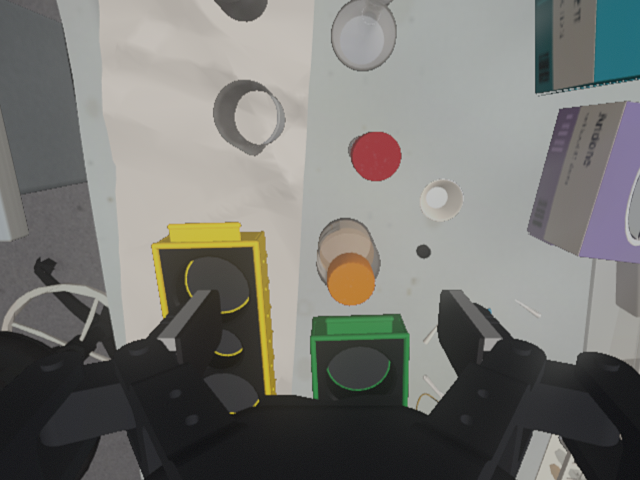

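The wrist view matches the estimates. The orange cap is at (351,281), predicted (352,283); the beaker is at (250,117) with its spout downward (world -y), so it can be gripped along world x.

```bash
python3 - <<'E'
from h import *
s=status.get_obs(); c=cam("wrist",s); im=cv2.imread("pics/w1.png")[:,:,::-1].copy()
k=blob(im,(5,150,150),(18,255,255),(351,281),40); (u,v),r=cv2.minEnclosingCircle(k); x,y,w,h=cv2.boundingRect(k); print((u,v),r,(x,y,w,h)); 
p=ray(c,(x+w/2,y+h-w/2),.118); print("orange",p.round(4))
print("Y+",ray(c,(217,286),.044).round(4),"beaker",ray(c,(249,116),.07).round(3))
go((p[0],p[1],.088),0)
E
```

```text
(350.8529357910156, 279.6176452636719) 25.327198028564453 (328, 256, 47, 49)
orange [ 0.5229 -0.1586  0.118 ]
Y+ [ 0.3896 -0.1932  0.044 ] beaker [ 0.439 -0.029  0.07 ]
shift [-47.   17.1 159.2] len 167.0 yaw -0.01 heading y -0.01 tcp [ 0.5063 -0.1114  0.2472] w 0.0849 t 2.65 q [-0.38  0.33  0.64  1.9  -0.24  0.99  0.35]
```

Call:
{"api": "carry_out", "payload": {"plan": [{"fingers": 85,"x": -30,"y": 10,"z": 0,"yaw": -0.01},{"fingers": 85,"x": -17,"y": 7,"z": 30,"yaw": 0},{"fingers": 85,"x": 0,"y": 0,"z": 40,"yaw": 0},{"fingers": 85,"x": 0,"y": 0,"z": 40,"yaw": 0},{"fingers": 85,"x": 0,"y": 0,"z": 30,"yaw": 0},{"fingers": 85,"x": 0,"y": 0,"z": 19,"yaw": 0},{"fingers": 85,"x": 0,"y": 0,"z": 0,"yaw": 0}]}}

```text
t: 3.35
ee_pos: [0.5216, -0.1578, 0.0858]
ee_rot: [-2.201, -2.235, 0.004]
wrist_force: [-0.2, -0.1, 0.5]
grip_width: 0.085
finger_force: 0.0
```

Call:
{"api": "carry_out", "payload": {"plan": [{"fingers": 38,"x": 0,"y": 0,"z": 0,"yaw": 0},{"fingers": 30,"x": 0,"y": 0,"z": 0,"yaw": 0},{"fingers": 30,"x": 0,"y": 0,"z": 0,"yaw": 0},{"fingers": 30,"x": 0,"y": 0,"z": 0,"yaw": 0},{"fingers": 30,"x": 0,"y": 0,"z": 0,"yaw": 0},{"fingers": 30,"x": 0,"y": 0,"z": 0,"yaw": 0},{"fingers": 30,"x": 0,"y": 0,"z": 0,"yaw": 0},{"fingers": 30,"x": 0,"y": 0,"z": 0,"yaw": 0}]}}

```text
t: 4.15
ee_pos: [0.5245, -0.1588, 0.0898]
ee_rot: [2.206, 2.235, 0.002]
wrist_force: [-1.3, 0.5, 6.8]
grip_width: 0.0377
finger_force: 59.3
```

```bash
python3 - <<'E'
from h import *
go((.3855,-.199,.17),-.0)
E
```

```text
shift [ -38.4 -139.3  -80.5] len 165.0 yaw 0.013 heading y 0.013 tcp [ 0.5245 -0.1588  0.0898] w 0.0377 t 4.15 q [-0.17  0.62  0.5   1.93 -0.45  0.7   0.62]
```

```bash
python3 - <<'E'
from h import *
a=cv2.imread("pics/top0.png")[195:335,338:510]; b=cv2.imread("pics/w1.png")[215:415,145:275]
a=cv2.resize(a,None,fx=3.5,fy=3.5,interpolation=cv2.INTER_CUBIC); b=cv2.resize(b,None,fx=1.5,fy=2.45,interpolation=cv2.INTER_CUBIC)
cv2.imwrite("pics/crop.png",cv2.convertScaleAbs(np.hstack([a,b]),alpha=1.8,beta=20)); print(a.shape,b.shape)
E
```

```text
(490, 602, 3) (490, 195, 3)
```

View pics/crop.png

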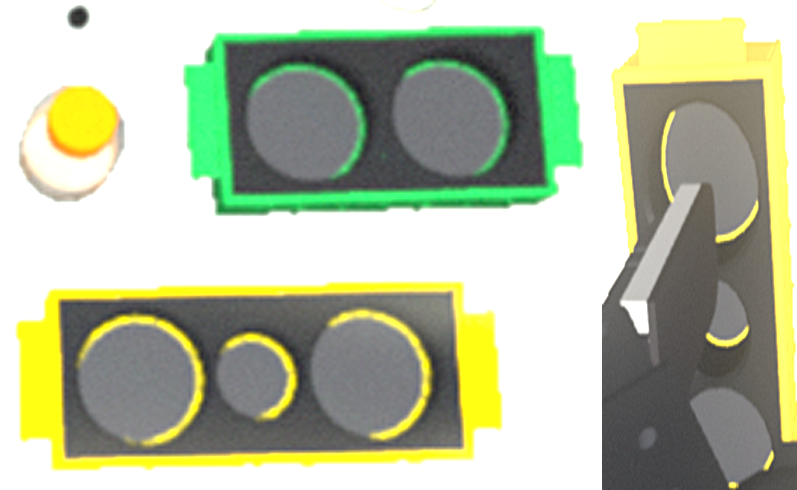

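Call:
{"api": "carry_out", "payload": {"plan": [{"fingers": 30,"x": 0,"y": 0,"z": -20,"yaw": 0},{"fingers": 30,"x": 0,"y": 0,"z": -30,"yaw": 0},{"fingers": 30,"x": 0,"y": 0,"z": -30,"yaw": 0},{"fingers": 30,"x": -10,"y": -35,"z": 0,"yaw": 0},{"fingers": 30,"x": -10,"y": -35,"z": 0,"yaw": 0},{"fingers": 30,"x": -10,"y": -35,"z": 0,"yaw": 0},{"fingers": 30,"x": -10,"y": -35,"z": 0,"yaw": 0},{"fingers": 30,"x": 0,"y": 0,"z": 0,"yaw": 0}]}}

```text
t: 4.95
ee_pos: [0.3792, -0.2012, 0.1683]
ee_rot: [-2.21, -2.228, 0.0]
wrist_force: [0.6, -0.2, -1.6]
grip_width: 0.038
finger_force: 60.8
```

```bash
python3 - <<'E'
from h import *
c=cam("top"); f=lambda u,v,z: print(ray(c,(338+u/3.5-.35,195+v/3.5-.35),z).round(4))
for q in ((52,288),(460,283),(472,460),(55,464)): f(*q,.049)
f(140.5,380,.044);f(256.5,376,.044);f(371,375,.044)
print("green"); 
for q in ((216,38),(545,28),(554,188),(221,200)): f(*q,.049)
f(307,123,.044);f(450.5,119,.044)
go((.387,-.199,.17),-.0)
s=status.get_obs(); im=eyes.grab_frame("wrist"); cv2.imwrite("pics/w2.png",im[:,:,::-1])
E
```

```text
[ 0.4373 -0.1472  0.049 ]
[ 0.4405 -0.3867  0.049 ]
[ 0.3378 -0.3886  0.049 ]
[ 0.3357 -0.1477  0.049 ]
[ 0.3841 -0.1985  0.044 ]
[ 0.3865 -0.2662  0.044 ]
[ 0.3871 -0.3333  0.044 ]
green
[ 0.5876 -0.2473  0.049 ]
[ 0.5945 -0.4456  0.049 ]
[ 0.497  -0.4454  0.049 ]
[ 0.4895 -0.2476  0.049 ]
[ 0.5369 -0.3011  0.044 ]
[ 0.5396 -0.3872  0.044 ]
shift [ 2.1  7.9 -1.7] len 8.0 yaw 0.008 heading y 0.008 tcp [ 0.3792 -0.2012  0.1683] w 0.038 t 4.95 q [-0.17  0.3   0.65  2.18 -0.27  0.74  0.67]
```

View pics/w2.png

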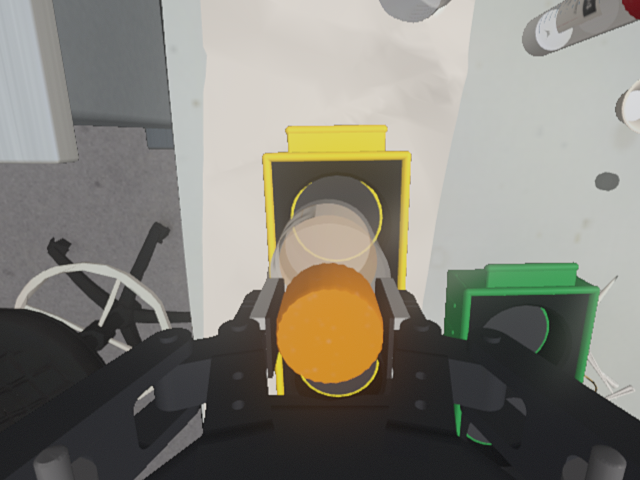

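Wrist view: the bottle is held upright, and the + well ring is centred near (337,219), with rim corners at (264,155) and (410,155).

```bash
python3 - <<'E'
from h import *
s=status.get_obs(); c=cam("wrist",s)
for q,z in (((337,219),.044),((337,219),.016),((264,155),.049),((410,155),.049)): print(ray(c,q,z).round(4))
print("cap",ray(c,(330,331),s["ee_pos"][2]+.028))
E
```

```text
[ 0.3873 -0.195   0.044 ]
[ 0.388  -0.2014  0.016 ]
[ 0.3349 -0.1481  0.049 ]
[ 0.438 -0.147  0.049]
cap [ 0.3816811  -0.20092948  0.19670102]
```

Call:
{"api": "carry_out", "payload": {"plan": [{"fingers": 30,"x": 2,"y": 7,"z": 0,"yaw": 0},{"fingers": 30,"x": 0,"y": 0,"z": 15,"yaw": 0},{"fingers": 30,"x": 0,"y": 0,"z": 15,"yaw": 0},{"fingers": 30,"x": 0,"y": 0,"z": 15,"yaw": 0},{"fingers": 30,"x": 0,"y": 0,"z": 10,"yaw": 0},{"fingers": 30,"x": 0,"y": 0,"z": 4,"yaw": 0},{"fingers": 30,"x": 0,"y": 0,"z": 0,"yaw": 0},{"fingers": 30,"x": 0,"y": 0,"z": 0,"yaw": 0}]}}

```text
t: 5.8
ee_pos: [0.3918, -0.1984, 0.1097]
ee_rot: [2.206, 2.236, 0.001]
wrist_force: [-0.4, 0.9, -2.0]
grip_width: 0.0374
finger_force: 60.8
```

Call:
{"api": "carry_out", "payload": {"plan": [{"fingers": 30,"x": -1,"y": -5,"z": 0,"yaw": 0},{"fingers": 30,"x": 0,"y": 0,"z": 1,"yaw": 0},{"fingers": 30,"x": 0,"y": 0,"z": 1,"yaw": 0},{"fingers": 30,"x": 0,"y": 0,"z": 1,"yaw": 0},{"fingers": 30,"x": 0,"y": 0,"z": 0,"yaw": 0}]}}

```text
t: 6.3
ee_pos: [0.3862, -0.1992, 0.1062]
ee_rot: [-2.207, -2.236, -0.0]
wrist_force: [-0.3, 0.3, -1.1]
grip_width: 0.0377
finger_force: 60.8
```

Call:
{"api": "carry_out", "payload": {"plan": [{"fingers": 30,"x": 0,"y": 0,"z": 0.7,"yaw": 0},{"fingers": 30,"x": 0,"y": 0,"z": 0,"yaw": 0}]}}

```text
t: 6.5
ee_pos: [0.3863, -0.1995, 0.1058]
ee_rot: [2.207, 2.236, 0.0]
wrist_force: [-0.8, 1.0, 3.6]
grip_width: 0.0378
finger_force: 61.4
```

Call:
{"api": "carry_out", "payload": {"plan": [{"fingers": 30,"x": 0,"y": 0,"z": 0.7,"yaw": 0},{"fingers": 30,"x": 0,"y": 0,"z": 0,"yaw": 0}]}}

```text
t: 6.7
ee_pos: [0.3864, -0.1997, 0.1057]
ee_rot: [2.207, 2.235, 0.001]
wrist_force: [-3.2, 0.9, 14.9]
grip_width: 0.0377
finger_force: 62.9
```

Call:
{"api": "carry_out", "payload": {"plan": [{"fingers": 70,"x": 0,"y": 0,"z": -0.5,"yaw": 0},{"fingers": 80,"x": 0,"y": 0,"z": 0,"yaw": 0},{"fingers": 80,"x": 0,"y": 0,"z": 0,"yaw": 0},{"fingers": 80,"x": 0,"y": 0,"z": -10,"yaw": 0},{"fingers": 80,"x": 0,"y": 0,"z": -35,"yaw": 0},{"fingers": 80,"x": 0,"y": 0,"z": -45,"yaw": 0},{"fingers": 80,"x": 0,"y": 0,"z": -45,"yaw": 0},{"fingers": 80,"x": 0,"y": 0,"z": -20,"yaw": 0}]}}

```text
t: 7.5
ee_pos: [0.3874, -0.2004, 0.2643]
ee_rot: [2.205, 2.232, 0.004]
wrist_force: [0.8, -0.3, -0.3]
grip_width: 0.0799
finger_force: 0.0
```

Call:
{"api": "carry_out", "payload": {"plan": [{"fingers": 80,"x": 29,"y": 22,"z": 0,"yaw": 0},{"fingers": 80,"x": 29,"y": 22,"z": 0,"yaw": 0},{"fingers": 80,"x": 29,"y": 22,"z": 0,"yaw": 0},{"fingers": 80,"x": 29,"y": 22,"z": 0,"yaw": 0},{"fingers": 80,"x": 29,"y": 22,"z": 0,"yaw": 0},{"fingers": 80,"x": 29,"y": 22,"z": 0,"yaw": 0},{"fingers": 80,"x": 29,"y": 22,"z": 0,"yaw": 0},{"fingers": 80,"x": 0,"y": 0,"z": 0,"yaw": 0}]}}

```text
t: 8.3
ee_pos: [0.5397, 0.011, 0.2606]
ee_rot: [2.199, 2.244, 0.002]
wrist_force: [-0.3, -0.2, -0.7]
grip_width: 0.0801
finger_force: 0.0
```

```bash
python3 - <<'E'
from h import *
s=status.get_obs(); im=eyes.grab_frame("wrist"); cv2.imwrite("pics/w3.png",im[:,:,::-1])
go((.539,.041,.25),-.0); c=cam("wrist",s); print(proj(c,(.539,.041,.153)),proj(c,(.539,.041,.068)))
E
```

```text
shift [33.   1.2 10.5] len 35.0 yaw 0.017 heading y 0.017 tcp [0.5383 0.0079 0.2606] w 0.0802 t 8.35 q [-0.56  0.35  0.58  1.83 -0.22  1.03  0.13]
[330.01962819 189.97823424] [329.67029238 176.45080771]
```

View pics/w3.png

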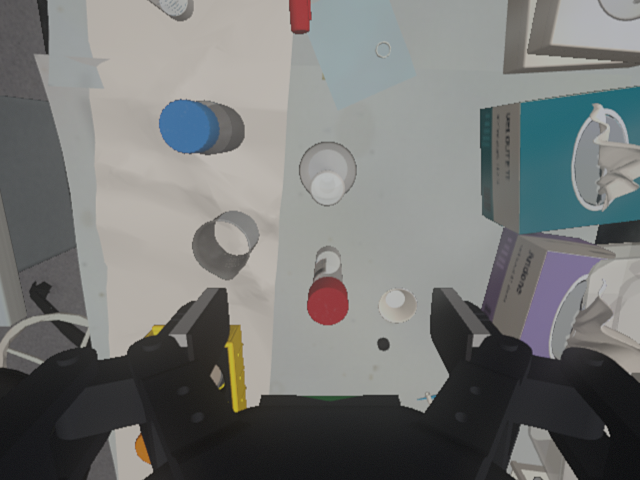

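The stopper is at (327,188), about 3 px from the prediction, and the red tube at (327,300) is 10 cm away, so the approach is clear.

Call:
{"api": "carry_out", "payload": {"plan": [{"fingers": 70,"x": 20,"y": -1,"z": 0,"yaw": 0.01},{"fingers": 70,"x": 15,"y": 0,"z": 0,"yaw": 0.007},{"fingers": 70,"x": 0,"y": 0,"z": 40,"yaw": 0},{"fingers": 70,"x": 0,"y": 0,"z": 40,"yaw": 0},{"fingers": 70,"x": 0,"y": 0,"z": 40,"yaw": 0},{"fingers": 70,"x": 0,"y": 0,"z": 30,"yaw": 0},{"fingers": 70,"x": 0,"y": 0,"z": 13,"yaw": 0},{"fingers": 70,"x": 0,"y": 0,"z": 0,"yaw": 0}]}}

```text
t: 9.15
ee_pos: [0.5351, 0.0396, 0.0967]
ee_rot: [-2.226, -2.215, 0.004]
wrist_force: [-0.5, -0.3, 0.4]
grip_width: 0.0697
finger_force: 0.0
```

```bash
python3 - <<'E'
from h import *
s=status.get_obs(); im=eyes.grab_frame("wrist"); cv2.imwrite("pics/w4.png",im[130:430,130:530,::-1])
go((.537,.043,.095),-.0); c=cam("wrist",s); print(proj(c,(.537,.043,.153))-130, proj(c,s["ee_pos"]+[0,0,.058])-130)
E
```

```text
shift [3.1 0.7 3. ] len 4.0 yaw -0.005 heading y -0.005 tcp [0.5363 0.0399 0.098 ] w 0.0699 t 9.2 q [-0.51  0.58  0.46  1.95 -0.39  0.7   0.18]
[208.75855752 242.72802435] [201.81094786 257.29561735]
```

View pics/w4.png

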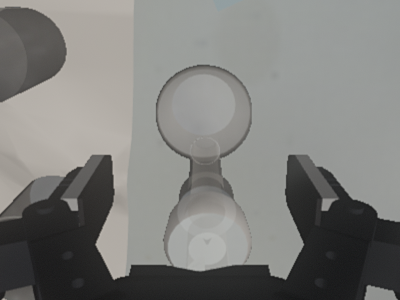

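The stopper is at (207,243) in the crop, as predicted, centred between the fingers apart from 3 mm along tool x.

Call:
{"api": "carry_out", "payload": {"plan": [{"fingers": 70,"x": 3,"y": 0.5,"z": 2,"yaw": 0},{"fingers": 50,"x": 0,"y": 0,"z": 0,"yaw": 0},{"fingers": 35,"x": 0,"y": 0,"z": 0,"yaw": 0},{"fingers": 25,"x": 0,"y": 0,"z": 0,"yaw": 0},{"fingers": 12,"x": 0,"y": 0,"z": 0,"yaw": 0},{"fingers": 10,"x": 0,"y": 0,"z": 0,"yaw": 0},{"fingers": 10,"x": 0,"y": 0,"z": 0,"yaw": 0},{"fingers": 10,"x": 0,"y": 0,"z": 0,"yaw": 0}]}}

```text
t: 10.0
ee_pos: [0.5374, 0.0437, 0.0959]
ee_rot: [2.225, 2.217, 0.002]
wrist_force: [-0.2, 0.8, 5.1]
grip_width: 0.0175
finger_force: 48.3
```

```bash
python3 - <<'E'
from h import *
go((.389,-.335,.26),-.0)
E
```

```text
shift [-379.3 -146.6 -164.4] len 439.0 yaw -0.004 heading y -0.004 tcp [0.5374 0.0437 0.0959] w 0.0175 t 10.0 q [-0.51  0.58  0.46  1.95 -0.39  0.69  0.18]
```

Call:
{"api": "carry_out", "payload": {"plan": [{"fingers": 10,"x": 0,"y": 0,"z": -15,"yaw": 0},{"fingers": 10,"x": 0,"y": 0,"z": -35,"yaw": 0},{"fingers": 10,"x": 0,"y": 0,"z": -40,"yaw": 0},{"fingers": 10,"x": 0,"y": 0,"z": -40,"yaw": 0},{"fingers": 10,"x": 0,"y": 0,"z": -35,"yaw": 0},{"fingers": 10,"x": -20,"y": -8,"z": 0,"yaw": 0},{"fingers": 10,"x": -35,"y": -14,"z": 0,"yaw": 0},{"fingers": 10,"x": -35,"y": -14,"z": 0,"yaw": 0}]}}

```text
t: 10.8
ee_pos: [0.4995, -0.047, 0.2611]
ee_rot: [-2.224, -2.218, 0.0]
wrist_force: [0.2, -0.5, -1.0]
grip_width: 0.0173
finger_force: 48.4
```

Call:
{"api": "carry_out", "payload": {"plan": [{"fingers": 10,"x": -42,"y": -16,"z": 0,"yaw": 0},{"fingers": 10,"x": -42,"y": -16,"z": 0,"yaw": 0},{"fingers": 10,"x": -42,"y": -16,"z": 0,"yaw": 0},{"fingers": 10,"x": -42,"y": -16,"z": 0,"yaw": 0},{"fingers": 10,"x": -42,"y": -16,"z": 0,"yaw": 0},{"fingers": 10,"x": -42,"y": -16,"z": 0,"yaw": 0},{"fingers": 10,"x": -35,"y": -14,"z": 0,"yaw": 0},{"fingers": 10,"x": 0,"y": 0,"z": 0,"yaw": 0}]}}

```text
t: 11.6
ee_pos: [0.3853, -0.338, 0.2614]
ee_rot: [2.235, 2.206, -0.004]
wrist_force: [0.2, 0.4, -1.6]
grip_width: 0.0171
finger_force: 50.8
```

```bash
python3 - <<'E'
from h import *
go((.389,-.335,.115),-.0)
E
```

```text
shift [  3.5   3.8 146.4] len 146.0 yaw -0.013 heading y -0.013 tcp [ 0.3853 -0.338   0.2614] w 0.0171 t 11.6 q [ 0.02  0.32  0.76  1.9  -0.26  1.02  0.87]
```

Call:
{"api": "carry_out", "payload": {"plan": [{"fingers": 10,"x": 3,"y": 3,"z": 0,"yaw": -0.01},{"fingers": 10,"x": 0,"y": 0,"z": 30,"yaw": 0},{"fingers": 10,"x": 0,"y": 0,"z": 40,"yaw": 0},{"fingers": 10,"x": 0,"y": 0,"z": 25,"yaw": 0},{"fingers": 10,"x": 0,"y": 0,"z": 0,"yaw": 0},{"fingers": 10,"x": 0,"y": 0,"z": 0,"yaw": 0}]}}

```text
t: 12.2
ee_pos: [0.3931, -0.3288, 0.166]
ee_rot: [-2.212, -2.23, -0.0]
wrist_force: [0.7, 0.6, 0.1]
grip_width: 0.0173
finger_force: 50.8
```

```bash
python3 - <<'E'
from h import *
go((.389,-.335,.115),-.0)
s=status.get_obs(); im=eyes.grab_frame("wrist"); cv2.imwrite("pics/w5.png",im[:,:,::-1])
E
```

```text
shift [-6.2 -4.1 51. ] len 52.0 yaw 0.008 heading y 0.008 tcp [ 0.3931 -0.3288  0.166 ] w 0.0173 t 12.2 q [ 0.09  0.46  0.67  1.99 -0.39  0.82  0.98]
```

View pics/w5.png

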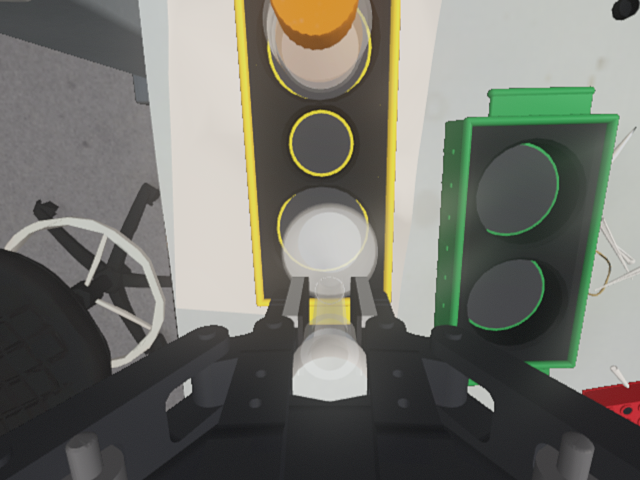

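The flask is upright. The middle well ring is at (321,143), the - well ring at (323,230), and the green wells at about (518,188) and (506,295).

```bash
python3 - <<'E'
from h import *
s=status.get_obs(); c=cam("wrist",s)
for q in ((321,143),(323,230)): print([ray(c,q,z).round(4) for z in (.016,.044)])
for q in ((246,85),(397,85),(260,303),(389,303),(466,119),(617,116)): print(ray(c,q,.049).round(4))
E
```

```text
[array([ 0.386 , -0.2691,  0.016 ]), array([ 0.3865, -0.2685,  0.044 ])]
[array([ 0.3878, -0.3395,  0.016 ]), array([ 0.3882, -0.3322,  0.044 ])]
[ 0.3365 -0.2312  0.049 ]
[ 0.4373 -0.2304  0.049 ]
[ 0.3391 -0.3903  0.049 ]
[ 0.4401 -0.3896  0.049 ]
[ 0.4858 -0.2517  0.049 ]
[ 0.5888 -0.2489  0.049 ]
```

Call:
{"api": "carry_out", "payload": {"plan": [{"fingers": 10,"x": -6,"y": -4,"z": 0,"yaw": 0},{"fingers": 10,"x": 0,"y": 0,"z": 0,"yaw": 0},{"fingers": 10,"x": 0,"y": 0,"z": 0,"yaw": 0}]}}

```text
t: 12.55
ee_pos: [0.3886, -0.3363, 0.1663]
ee_rot: [2.214, 2.226, 0.001]
wrist_force: [-0.1, 0.7, -0.3]
grip_width: 0.0173
finger_force: 50.8
```

Call:
{"api": "carry_out", "payload": {"plan": [{"fingers": 10,"x": 0,"y": 0,"z": 15,"yaw": 0},{"fingers": 10,"x": 0,"y": 0,"z": 15,"yaw": 0},{"fingers": 10,"x": 0,"y": 0,"z": 12,"yaw": 0},{"fingers": 10,"x": 0,"y": 0,"z": 6,"yaw": 0},{"fingers": 10,"x": 0,"y": 0,"z": 3,"yaw": 0},{"fingers": 10,"x": 0,"y": 0,"z": 0,"yaw": 0},{"fingers": 10,"x": 0,"y": 0,"z": 0,"yaw": 0}]}}

```text
t: 13.25
ee_pos: [0.3885, -0.3361, 0.1147]
ee_rot: [2.214, 2.228, 0.0]
wrist_force: [0.3, -0.3, -1.9]
grip_width: 0.0172
finger_force: 50.8
```

Call:
{"api": "carry_out", "payload": {"plan": [{"fingers": 10,"x": 0,"y": 0,"z": 1,"yaw": 0},{"fingers": 10,"x": 0,"y": 0,"z": 1,"yaw": 0},{"fingers": 10,"x": 0,"y": 0,"z": 0.7,"yaw": 0},{"fingers": 10,"x": 0,"y": 0,"z": 0,"yaw": 0},{"fingers": 10,"x": 0,"y": 0,"z": 0,"yaw": 0}]}}

```text
t: 13.75
ee_pos: [0.3885, -0.336, 0.112]
ee_rot: [2.214, 2.228, 0.0]
wrist_force: [-0.7, 0.3, 2.4]
grip_width: 0.0176
finger_force: 50.7
```

Call:
{"api": "carry_out", "payload": {"plan": [{"fingers": 10,"x": 0,"y": 0,"z": 0.5,"yaw": 0},{"fingers": 10,"x": 0,"y": 0,"z": 0,"yaw": 0}]}}

```text
t: 13.95
ee_pos: [0.3886, -0.3363, 0.1119]
ee_rot: [2.214, 2.227, 0.0]
wrist_force: [-1.4, 0.2, 8.2]
grip_width: 0.0174
finger_force: 50.8
```

Call:
{"api": "carry_out", "payload": {"plan": [{"fingers": 40,"x": 0,"y": 0,"z": -0.3,"yaw": 0},{"fingers": 60,"x": 0,"y": 0,"z": 0,"yaw": 0},{"fingers": 60,"x": 0,"y": 0,"z": 0,"yaw": 0},{"fingers": 60,"x": 0,"y": 0,"z": -15,"yaw": 0},{"fingers": 60,"x": 0,"y": 0,"z": -40,"yaw": 0},{"fingers": 80,"x": 0,"y": 0,"z": -45,"yaw": 0},{"fingers": 80,"x": 0,"y": 0,"z": -45,"yaw": 0},{"fingers": 80,"x": 20,"y": 10,"z": 0,"yaw": 0}]}}

```text
t: 14.75
ee_pos: [0.3991, -0.3208, 0.2632]
ee_rot: [2.213, 2.214, 0.003]
wrist_force: [0.8, -0.2, -1.0]
grip_width: 0.0801
finger_force: 0.0
```

Call:
{"api": "carry_out", "payload": {"plan": [{"fingers": 80,"x": 43,"y": 10,"z": 0,"yaw": 0},{"fingers": 80,"x": 43,"y": 10,"z": 0,"yaw": 0},{"fingers": 80,"x": 43,"y": 10,"z": 0,"yaw": 0},{"fingers": 80,"x": 43,"y": 10,"z": 0,"yaw": 0},{"fingers": 80,"x": 43,"y": 0,"z": 0,"yaw": 0},{"fingers": 80,"x": 43,"y": 0,"z": 0,"yaw": 0},{"fingers": 80,"x": 43,"y": 0,"z": 0,"yaw": 0},{"fingers": 80,"x": 20,"y": 0,"z": 0,"yaw": 0}]}}

```text
t: 15.55
ee_pos: [0.436, 0.0092, 0.2573]
ee_rot: [-2.21, -2.232, -0.002]
wrist_force: [0.3, -0.1, -0.3]
grip_width: 0.0799
finger_force: 0.0
```

```bash
python3 - <<'E'
from h import *
go((.392,.16,.25),-.0)
E
```

```text
shift [151.3 -42.4   7.5] len 157.0 yaw 0.01 heading y 0.01 tcp [0.436  0.0092 0.2573] w 0.0799 t 15.55 q [-0.67  0.14  0.61  2.07 -0.1   0.96 -0.  ]
```

Call:
{"api": "carry_out", "payload": {"plan": [{"fingers": 80,"x": 42,"y": -8,"z": 0,"yaw": 0},{"fingers": 80,"x": 42,"y": -12,"z": 0,"yaw": 0},{"fingers": 80,"x": 42,"y": -14,"z": 0,"yaw": 0},{"fingers": 80,"x": 25,"y": -8,"z": 0,"yaw": 0},{"fingers": 80,"x": 0,"y": 0,"z": 0,"yaw": 0},{"fingers": 80,"x": 0,"y": 0,"z": 0,"yaw": 0}]}}

```text
t: 16.15
ee_pos: [0.3935, 0.156, 0.2571]
ee_rot: [2.214, 2.229, 0.001]
wrist_force: [0.2, 0.1, -0.3]
grip_width: 0.0803
finger_force: 0.0
```

```bash
python3 - <<'E'
from h import *
s=status.get_obs(); im=eyes.grab_frame("wrist"); cv2.imwrite("pics/w6.png",im[:,:,::-1]); c=cam("wrist",s)
k=blob(im,(95,120,60),(125,255,255),proj(c,(.392,.197,.128)),55); x,y,w,h=cv2.boundingRect(k); print((x,y,w,h), cv2.minEnclosingCircle(k))
(u,v),r=cv2.minEnclosingCircle(k); p=ray(c,(u,v),.126); print(p.round(4)); go((p[0],p[1],.1),0)
E
```

```text
(304, 148, 45, 47) ((325.5, 170.8913116455078), 23.157434463500977)
[0.3897 0.1968 0.126 ]
shift [ 41.5  -3.8 157. ] len 162.0 yaw 0.005 heading y 0.005 tcp [0.3937 0.1553 0.257 ] w 0.0799 t 16.2 q [-0.92  0.11  0.47  2.1  -0.06  0.95 -0.41]
```

View pics/w6.png

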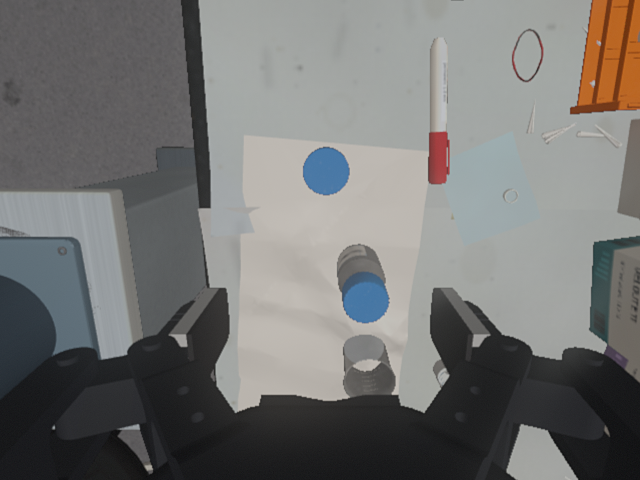

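The tube cap is at (326,171), measured at (0.390, 0.197). The buffer cap is at (365,298) and the marker at (438,110), well clear.

Call:
{"api": "carry_out", "payload": {"plan": [{"fingers": 80,"x": 25,"y": -2,"z": 0,"yaw": 0},{"fingers": 80,"x": 16,"y": -1,"z": 20,"yaw": 0},{"fingers": 80,"x": 0,"y": 0,"z": 40,"yaw": 0},{"fingers": 80,"x": 0,"y": 0,"z": 40,"yaw": 0},{"fingers": 80,"x": 0,"y": 0,"z": 40,"yaw": 0},{"fingers": 80,"x": 0,"y": 0,"z": 19,"yaw": 0},{"fingers": 80,"x": 0,"y": 0,"z": 0,"yaw": 0},{"fingers": 80,"x": 0,"y": 0,"z": 0,"yaw": 0}]}}

```text
t: 17.0
ee_pos: [0.391, 0.1963, 0.0981]
ee_rot: [2.217, 2.225, 0.0]
wrist_force: [-0.0, 0.7, 1.1]
grip_width: 0.08
finger_force: 0.0
```

```bash
python3 - <<'E'
from h import *
s=status.get_obs(); im=eyes.grab_frame("wrist"); c=cam("wrist",s)
k=blob(im,(95,120,60),(125,255,255),proj(c,(.39,.197,.128)),90); x,y,w,h=cv2.boundingRect(k); print((x,y,w,h), cv2.minEnclosingCircle(k))
p=ray(c,(x+w/2,y+h-w/2),.128); print(p.round(4)); go((p[0],p[1],.098),0)
E
```

```text
(280, 273, 98, 103) ((329.8109130859375, 321.40252685546875), 54.564701080322266)
[0.39   0.1987 0.128 ]
shift [ 1.8 -1.3  0.7] len 2.0 yaw 0.004 heading y 0.004 tcp [0.3914 0.1969 0.0987] w 0.0796 t 17.05 q [-0.86  0.42  0.36  2.19 -0.27  0.56 -0.3 ]
```

Call:
{"api": "carry_out", "payload": {"plan": [{"fingers": 50,"x": 1,"y": -1,"z": 0,"yaw": 0},{"fingers": 40,"x": 0,"y": 0,"z": 0,"yaw": 0},{"fingers": 30,"x": 0,"y": 0,"z": 0,"yaw": 0},{"fingers": 25,"x": 0,"y": 0,"z": 0,"yaw": 0},{"fingers": 25,"x": 0,"y": 0,"z": 0,"yaw": 0},{"fingers": 25,"x": 0,"y": 0,"z": 0,"yaw": 0},{"fingers": 25,"x": 0,"y": 0,"z": 0,"yaw": 0}]}}

```text
t: 17.75
ee_pos: [0.389, 0.1987, 0.0984]
ee_rot: [-2.214, -2.228, -0.001]
wrist_force: [-2.2, 0.1, 11.3]
grip_width: 0.0326
finger_force: 58.4
```

Call:
{"api": "carry_out", "payload": {"plan": [{"fingers": 25,"x": 0,"y": 0,"z": -15,"yaw": 0},{"fingers": 25,"x": 0,"y": 0,"z": -35,"yaw": 0},{"fingers": 25,"x": 0,"y": 0,"z": -40,"yaw": 0},{"fingers": 25,"x": 0,"y": 0,"z": -40,"yaw": 0},{"fingers": 25,"x": 0,"y": 0,"z": -35,"yaw": 0},{"fingers": 25,"x": -25,"y": 8,"z": 0,"yaw": 0},{"fingers": 25,"x": -42,"y": 12,"z": 0,"yaw": 0},{"fingers": 25,"x": -42,"y": 12,"z": 0,"yaw": 0}]}}

```text
t: 18.55
ee_pos: [0.422, 0.0887, 0.2631]
ee_rot: [2.212, 2.231, 0.002]
wrist_force: [0.2, 0.0, -0.5]
grip_width: 0.0325
finger_force: 59.6
```

Call:
{"api": "carry_out", "payload": {"plan": [{"fingers": 25,"x": -42,"y": 5,"z": 0,"yaw": 0},{"fingers": 25,"x": -42,"y": 0,"z": 0,"yaw": 0},{"fingers": 25,"x": -42,"y": 0,"z": 0,"yaw": 0},{"fingers": 25,"x": -42,"y": 0,"z": 0,"yaw": 0},{"fingers": 25,"x": -42,"y": 0,"z": 0,"yaw": 0},{"fingers": 25,"x": -42,"y": -8,"z": 0,"yaw": 0},{"fingers": 25,"x": -42,"y": -12,"z": 0,"yaw": 0},{"fingers": 25,"x": -20,"y": -5,"z": 0,"yaw": 0}]}}

```text
t: 19.35
ee_pos: [0.4019, -0.2284, 0.2629]
ee_rot: [2.219, 2.222, -0.001]
wrist_force: [0.2, 0.4, -0.2]
grip_width: 0.0325
finger_force: 59.6
```

```bash
python3 - <<'E'
from h import *
go((.3865,-.268,.26),-.0)
E
```

```text
shift [-39.6 -15.4   2.9] len 43.0 yaw 0.001 heading y 0.001 tcp [ 0.4019 -0.2284  0.2629] w 0.0325 t 19.35 q [-0.29  0.21  0.82  2.02 -0.19  0.99  0.62]
```

Call:
{"api": "carry_out", "payload": {"plan": [{"fingers": 25,"x": -25,"y": -10,"z": 0,"yaw": 0},{"fingers": 25,"x": -10,"y": -4,"z": 0,"yaw": 0},{"fingers": 25,"x": 0,"y": 0,"z": 25,"yaw": 0},{"fingers": 25,"x": 0,"y": 0,"z": 35,"yaw": 0},{"fingers": 25,"x": 0,"y": 0,"z": 25,"yaw": 0},{"fingers": 25,"x": 0,"y": 0,"z": 0,"yaw": 0},{"fingers": 25,"x": 0,"y": 0,"z": 0,"yaw": 0}]}}

```text
t: 20.05
ee_pos: [0.39, -0.2595, 0.178]
ee_rot: [-2.214, -2.228, 0.0]
wrist_force: [-0.1, -0.8, 0.1]
grip_width: 0.0321
finger_force: 59.6
```

```bash
python3 - <<'E'
from h import *
go((.3865,-.268,.118),-.0)
E
```

```text
shift [-8.5 -3.6 60. ] len 61.0 yaw 0.006 heading y 0.006 tcp [ 0.39   -0.2595  0.178 ] w 0.0321 t 20.05 q [-0.12  0.38  0.75  2.08 -0.36  0.81  0.85]
```

Call:
{"api": "carry_out", "payload": {"plan": [{"fingers": 25,"x": -8.5,"y": -3.5,"z": 0,"yaw": 0},{"fingers": 25,"x": 0,"y": 0,"z": 0,"yaw": 0},{"fingers": 25,"x": 0,"y": 0,"z": 10,"yaw": 0},{"fingers": 25,"x": 0,"y": 0,"z": 0,"yaw": 0},{"fingers": 25,"x": 0,"y": 0,"z": 0,"yaw": 0}]}}

```text
t: 20.55
ee_pos: [0.3862, -0.268, 0.1673]
ee_rot: [-2.214, -2.228, 0.0]
wrist_force: [0.5, 0.2, -0.9]
grip_width: 0.0324
finger_force: 59.6
```

```bash
python3 - <<'E'
from h import *
go((.3865,-.268,.117),-.0)
E
```

```text
shift [ 0.   0.3 50.3] len 50.0 yaw 0.006 heading y 0.006 tcp [ 0.3862 -0.268   0.1673] w 0.0324 t 20.55 q [-0.08  0.4   0.74  2.09 -0.38  0.79  0.89]
```

Call:
{"api": "carry_out", "payload": {"plan": [{"fingers": 25,"x": 0,"y": 0,"z": 15,"yaw": 0},{"fingers": 25,"x": 0,"y": 0,"z": 15,"yaw": 0},{"fingers": 25,"x": 0,"y": 0,"z": 12,"yaw": 0},{"fingers": 25,"x": 0,"y": 0,"z": 6,"yaw": 0},{"fingers": 25,"x": 0,"y": 0,"z": 2,"yaw": 0},{"fingers": 25,"x": 0,"y": 0,"z": 0,"yaw": 0},{"fingers": 25,"x": 0,"y": 0,"z": 0,"yaw": 0}]}}

```text
t: 21.25
ee_pos: [0.3867, -0.2685, 0.1179]
ee_rot: [2.214, 2.228, 0.0]
wrist_force: [-0.2, 0.2, -0.1]
grip_width: 0.0325
finger_force: 59.6
```

Call:
{"api": "carry_out", "payload": {"plan": [{"fingers": 25,"x": 0,"y": 0,"z": 1,"yaw": 0},{"fingers": 25,"x": 0,"y": 0,"z": 1,"yaw": 0},{"fingers": 25,"x": 0,"y": 0,"z": 0,"yaw": 0},{"fingers": 25,"x": 0,"y": 0,"z": 0,"yaw": 0}]}}

```text
t: 21.65
ee_pos: [0.3865, -0.2683, 0.1156]
ee_rot: [2.215, 2.228, 0.0]
wrist_force: [-0.2, -0.1, -0.6]
grip_width: 0.0323
finger_force: 59.6
```

Call:
{"api": "carry_out", "payload": {"plan": [{"fingers": 25,"x": 0,"y": 0,"z": 1,"yaw": 0},{"fingers": 25,"x": 0,"y": 0,"z": 0.4,"yaw": 0},{"fingers": 25,"x": 0,"y": 0,"z": 0,"yaw": 0}]}}

```text
t: 21.95
ee_pos: [0.3867, -0.2687, 0.1145]
ee_rot: [2.214, 2.227, 0.0]
wrist_force: [-0.7, 0.7, 5.7]
grip_width: 0.0325
finger_force: 60.5
```

Call:
{"api": "carry_out", "payload": {"plan": [{"fingers": 25,"x": 0,"y": 0,"z": 0.4,"yaw": 0},{"fingers": 25,"x": 0,"y": 0,"z": 0,"yaw": 0}]}}

```text
t: 22.15
ee_pos: [0.3868, -0.2689, 0.1144]
ee_rot: [2.214, 2.227, 0.001]
wrist_force: [-1.2, 0.1, 9.9]
grip_width: 0.0323
finger_force: 61.3
```

Call:
{"api": "carry_out", "payload": {"plan": [{"fingers": 60,"x": 0,"y": 0,"z": -0.3,"yaw": 0},{"fingers": 75,"x": 0,"y": 0,"z": 0,"yaw": 0},{"fingers": 75,"x": 0,"y": 0,"z": 0,"yaw": 0},{"fingers": 75,"x": 0,"y": 0,"z": -15,"yaw": 0},{"fingers": 80,"x": 0,"y": 0,"z": -40,"yaw": 0},{"fingers": 80,"x": 0,"y": 0,"z": -45,"yaw": 0},{"fingers": 80,"x": 0,"y": 0,"z": -40,"yaw": 0},{"fingers": 80,"x": 20,"y": 5,"z": 0,"yaw": 0}]}}

```text
t: 22.95
ee_pos: [0.3931, -0.2521, 0.2586]
ee_rot: [2.213, 2.217, 0.005]
wrist_force: [0.1, 0.2, -0.7]
grip_width: 0.08
finger_force: 0.0
```

Call:
{"api": "carry_out", "payload": {"plan": [{"fingers": 80,"x": 42,"y": 8,"z": 0,"yaw": 0},{"fingers": 80,"x": 42,"y": 8,"z": 0,"yaw": 0},{"fingers": 80,"x": 42,"y": 8,"z": 0,"yaw": 0},{"fingers": 80,"x": 42,"y": 8,"z": 0,"yaw": 0},{"fingers": 80,"x": 42,"y": 0,"z": 0,"yaw": 0},{"fingers": 80,"x": 42,"y": 0,"z": 0,"yaw": 0},{"fingers": 80,"x": 30,"y": 0,"z": 0,"yaw": 0},{"fingers": 80,"x": 0,"y": 0,"z": 0,"yaw": 0}]}}

```text
t: 23.75
ee_pos: [0.4213, 0.0381, 0.2538]
ee_rot: [-2.206, -2.235, -0.001]
wrist_force: [-0.1, -0.2, 0.7]
grip_width: 0.0801
finger_force: 0.0
```

Call:
{"api": "carry_out", "payload": {"plan": [{"fingers": 80,"x": 20,"y": 0,"z": 0,"yaw": 0},{"fingers": 80,"x": 10,"y": 0,"z": 0,"yaw": 0},{"fingers": 80,"x": 0,"y": 0,"z": 0,"yaw": 0},{"fingers": 80,"x": 0,"y": 0,"z": 0,"yaw": 0}]}}

```text
t: 24.15
ee_pos: [0.4214, 0.063, 0.2539]
ee_rot: [2.215, 2.227, -0.001]
wrist_force: [-0.5, -0.1, 0.2]
grip_width: 0.0802
finger_force: 0.0
```

```bash
python3 - <<'E'
from h import *
s=status.get_obs(); im=eyes.grab_frame("wrist"); cv2.imwrite("pics/w7.png",im[:,:,::-1]); c=cam("wrist",s)
cv2.imwrite("pics/t7.png",eyes.grab_frame("scene")[:,:,::-1])
k=blob(im,(95,120,60),(125,255,255),proj(c,(.426,.082,.109)),60); x,y,w,h=cv2.boundingRect(k); print((x,y,w,h), cv2.minEnclosingCircle(k))
p=ray(c,(x+w/2,y+h-w/2),.109); print(p.round(4)); go((p[0],p[1],.08),0)
E
```

```text
(311, 172, 49, 49) ((335.09893798828125, 195.5374298095703), 25.164350509643555)
[0.4255 0.0822 0.109 ]
shift [ 19.4   4.2 174. ] len 175.0 yaw 0.005 heading y 0.005 tcp [0.4214 0.0629 0.254 ] w 0.0804 t 24.25 q [-0.84  0.12  0.64  2.1  -0.09  0.95 -0.14]
```

View pics/w7.png

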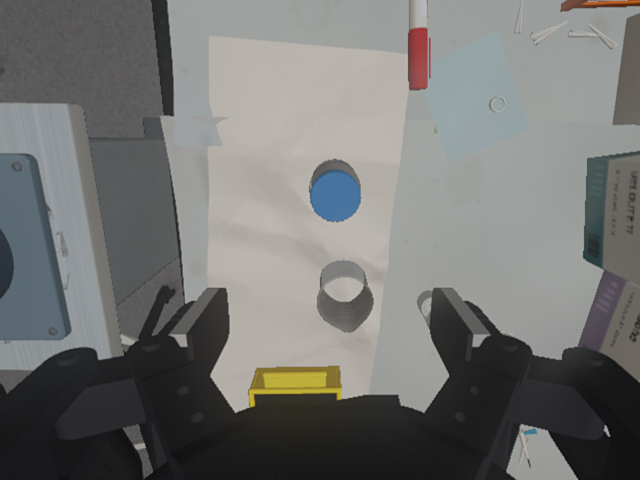

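The buffer cap is at (335,196), giving (0.4255, 0.082). The beaker rim is near (345,302) with its spout at (347,333), pointing to world -y.

Call:
{"api": "carry_out", "payload": {"plan": [{"fingers": 80,"x": 19.5,"y": 4,"z": 0,"yaw": 0},{"fingers": 80,"x": 0,"y": 0,"z": 40,"yaw": 0},{"fingers": 80,"x": 0,"y": 0,"z": 45,"yaw": 0},{"fingers": 80,"x": 0,"y": 0,"z": 45,"yaw": 0},{"fingers": 80,"x": 0,"y": 0,"z": 30,"yaw": 0},{"fingers": 80,"x": 0,"y": 0,"z": 13,"yaw": 0},{"fingers": 80,"x": 0,"y": 0,"z": 0,"yaw": 0},{"fingers": 80,"x": 0,"y": 0,"z": 0,"yaw": 0}]}}

```text
t: 25.05
ee_pos: [0.4257, 0.0828, 0.0814]
ee_rot: [2.216, 2.227, 0.0]
wrist_force: [1.3, -0.0, 0.2]
grip_width: 0.08
finger_force: 0.0
```

```bash
python3 - <<'E'
from h import *
go((.4255,.0822,.081),0)
E
```

```text
shift [-0.6 -0.2  0.4] len 1.0 yaw 0.005 heading y 0.005 tcp [0.4257 0.0828 0.0814] w 0.08 t 25.05 q [-0.68  0.48  0.46  2.22 -0.41  0.53  0.11]
```

Call:
{"api": "carry_out", "payload": {"plan": [{"fingers": 60,"x": 0,"y": 0,"z": 0,"yaw": 0},{"fingers": 45,"x": 0,"y": 0,"z": 0,"yaw": 0},{"fingers": 32,"x": 0,"y": 0,"z": 0,"yaw": 0},{"fingers": 32,"x": 0,"y": 0,"z": 0,"yaw": 0},{"fingers": 32,"x": 0,"y": 0,"z": 0,"yaw": 0},{"fingers": 32,"x": 0,"y": 0,"z": 0,"yaw": 0}]}}

```text
t: 25.65
ee_pos: [0.4261, 0.0837, 0.0821]
ee_rot: [2.214, 2.228, 0.003]
wrist_force: [-1.8, -0.3, 11.3]
grip_width: 0.0389
finger_force: 59.2
```

View pics/t7.png

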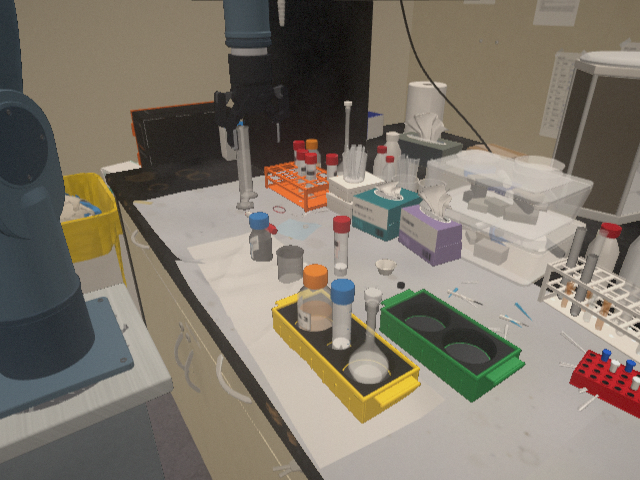

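The scene view shows all three dilution pieces upright in the yellow tray: bottle (314,300), tube (342,315) and flask (370,355). Next, the buffer goes to the far green well.

Call:
{"api": "carry_out", "payload": {"plan": [{"fingers": 32,"x": 0,"y": 0,"z": -15,"yaw": 0},{"fingers": 32,"x": 0,"y": 0,"z": -35,"yaw": 0},{"fingers": 32,"x": 0,"y": 0,"z": -45,"yaw": 0},{"fingers": 32,"x": 0,"y": 0,"z": -45,"yaw": 0},{"fingers": 32,"x": 0,"y": 0,"z": -25,"yaw": 0},{"fingers": 32,"x": -25,"y": 6,"z": 0,"yaw": 0},{"fingers": 32,"x": -42,"y": 10,"z": 0,"yaw": 0},{"fingers": 32,"x": -42,"y": 10,"z": 0,"yaw": 0}]}}

```text
t: 26.45
ee_pos: [0.4521, -0.0259, 0.2466]
ee_rot: [2.212, 2.231, 0.003]
wrist_force: [0.6, 0.1, -1.8]
grip_width: 0.0392
finger_force: 61.1
```

Call:
{"api": "carry_out", "payload": {"plan": [{"fingers": 32,"x": -43,"y": 10,"z": 0,"yaw": 0},{"fingers": 32,"x": -43,"y": 10,"z": 0,"yaw": 0},{"fingers": 32,"x": -43,"y": 10,"z": 0,"yaw": 0},{"fingers": 32,"x": -43,"y": 10,"z": 0,"yaw": 0},{"fingers": 32,"x": -43,"y": 10,"z": 0,"yaw": 0},{"fingers": 32,"x": -43,"y": 10,"z": 0,"yaw": 0},{"fingers": 32,"x": -43,"y": 10,"z": 0,"yaw": 0},{"fingers": 32,"x": -20,"y": 5,"z": 0,"yaw": 0}]}}

```text
t: 27.25
ee_pos: [0.5281, -0.3502, 0.2462]
ee_rot: [2.217, 2.223, -0.003]
wrist_force: [-1.1, 1.4, -1.2]
grip_width: 0.0393
finger_force: 61.1
```

Call:
{"api": "carry_out", "payload": {"plan": [{"fingers": 32,"x": -20,"y": 5,"z": 0,"yaw": 0},{"fingers": 32,"x": 0,"y": 0,"z": 0,"yaw": 0},{"fingers": 32,"x": 0,"y": 0,"z": 0,"yaw": 0}]}}

```text
t: 27.55
ee_pos: [0.5336, -0.3656, 0.2458]
ee_rot: [-2.215, -2.227, -0.0]
wrist_force: [-1.1, -0.3, -1.4]
grip_width: 0.0395
finger_force: 61.1
```

```bash
python3 - <<'E'
from h import *
go((.540,-.390,.17),-.0)
E
```

```text
shift [-24.5   6.3  75.8] len 80.0 yaw 0.006 heading y 0.006 tcp [ 0.5336 -0.3656  0.2458] w 0.0395 t 27.55 q [ 0.06  0.61  0.72  1.56 -0.43  1.13  0.88]
```

Call:
{"api": "carry_out", "payload": {"plan": [{"fingers": 32,"x": -15,"y": 4,"z": 0,"yaw": 0},{"fingers": 32,"x": -9.5,"y": 2.5,"z": 0,"yaw": 0},{"fingers": 32,"x": 0,"y": 0,"z": 30,"yaw": 0},{"fingers": 32,"x": 0,"y": 0,"z": 30,"yaw": 0},{"fingers": 32,"x": 0,"y": 0,"z": 15,"yaw": 0},{"fingers": 32,"x": 0,"y": 0,"z": 0,"yaw": 0},{"fingers": 32,"x": 0,"y": 0,"z": 0,"yaw": 0}]}}

```text
t: 28.25
ee_pos: [0.5411, -0.3906, 0.172]
ee_rot: [2.214, 2.228, -0.0]
wrist_force: [0.5, 0.4, -1.1]
grip_width: 0.0394
finger_force: 61.1
```

```bash
python3 - <<'E'
from h import *
s=status.get_obs(); im=eyes.grab_frame("wrist"); cv2.imwrite("pics/w8.png",im[:,:,::-1])
go((.540,-.390,.102),-.0)
E
```

```text
shift [ 1.1 -1.5 70.6] len 71.0 yaw 0.006 heading y 0.006 tcp [ 0.5414 -0.3909  0.1726] w 0.0395 t 28.3 q [ 0.13  0.72  0.67  1.57 -0.5   1.03  0.94]
```

View pics/w8.png

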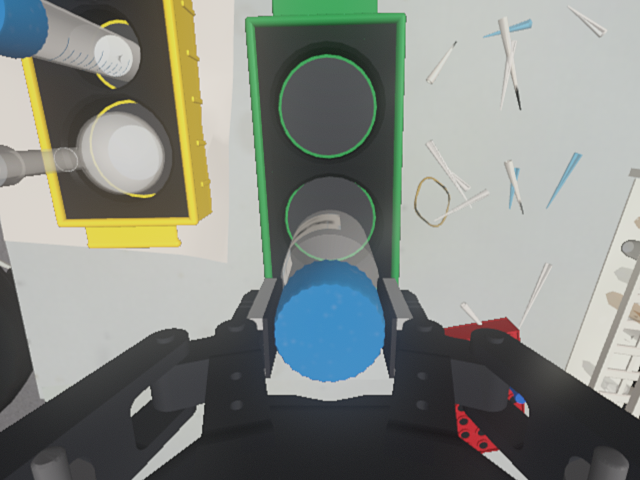

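The buffer is upright over the - well, ring centre (331,219). The + well ring is at (327,106).

```bash
python3 - <<'E'
from h import *
c=cam("wrist",status.get_obs())
for q in ((331,219),(327,106)): print([ray(c,q,z).round(4) for z in (.016,.044)])
im=cv2.imread("pics/w7.png")
E
```

```text
[array([ 0.5424, -0.393 ,  0.016 ]), array([ 0.5422, -0.3865,  0.044 ])]
[array([ 0.5386, -0.3028,  0.016 ]), array([ 0.5387, -0.3048,  0.044 ])]
```

Call:
{"api": "carry_out", "payload": {"plan": [{"fingers": 32,"x": 1,"y": -1,"z": 15,"yaw": 0},{"fingers": 32,"x": 0,"y": 0,"z": 20,"yaw": 0},{"fingers": 32,"x": 0,"y": 0,"z": 18,"yaw": 0},{"fingers": 32,"x": 0,"y": 0,"z": 12,"yaw": 0},{"fingers": 32,"x": 0,"y": 0,"z": 5,"yaw": 0},{"fingers": 32,"x": 0,"y": 0,"z": 0,"yaw": 0},{"fingers": 32,"x": 0,"y": 0,"z": 0,"yaw": 0}]}}

```text
t: 29.0
ee_pos: [0.5399, -0.3899, 0.1016]
ee_rot: [2.214, 2.227, 0.0]
wrist_force: [0.2, 0.0, -1.7]
grip_width: 0.0394
finger_force: 61.1
```

Call:
{"api": "carry_out", "payload": {"plan": [{"fingers": 32,"x": -0.5,"y": 1,"z": 1,"yaw": 0},{"fingers": 32,"x": 0,"y": 0,"z": 1,"yaw": 0},{"fingers": 32,"x": 0,"y": 0,"z": 1,"yaw": 0},{"fingers": 32,"x": 0,"y": 0,"z": 0,"yaw": 0},{"fingers": 32,"x": 0,"y": 0,"z": 0,"yaw": 0}]}}

```text
t: 29.5
ee_pos: [0.5409, -0.39, 0.0983]
ee_rot: [2.214, 2.228, 0.0]
wrist_force: [0.5, -0.1, 1.0]
grip_width: 0.0391
finger_force: 61.3
```

Call:
{"api": "carry_out", "payload": {"plan": [{"fingers": 32,"x": 0,"y": 0,"z": 0.7,"yaw": 0},{"fingers": 32,"x": 0,"y": 0,"z": 0,"yaw": 0}]}}

```text
t: 29.7
ee_pos: [0.541, -0.3903, 0.0983]
ee_rot: [2.214, 2.227, 0.0]
wrist_force: [-0.3, 0.8, 5.6]
grip_width: 0.0394
finger_force: 61.8
```

Call:
{"api": "carry_out", "payload": {"plan": [{"fingers": 32,"x": 0,"y": 0,"z": 0.4,"yaw": 0},{"fingers": 32,"x": 0,"y": 0,"z": 0,"yaw": 0}]}}

```text
t: 29.9
ee_pos: [0.541, -0.3904, 0.0983]
ee_rot: [2.214, 2.227, 0.001]
wrist_force: [-2.0, 0.6, 8.8]
grip_width: 0.0393
finger_force: 62.0
```

Call:
{"api": "carry_out", "payload": {"plan": [{"fingers": 60,"x": 0,"y": 0,"z": -0.3,"yaw": 0},{"fingers": 78,"x": 0,"y": 0,"z": 0,"yaw": 0},{"fingers": 78,"x": 0,"y": 0,"z": 0,"yaw": 0},{"fingers": 78,"x": 0,"y": 0,"z": -15,"yaw": 0},{"fingers": 85,"x": 0,"y": 0,"z": -40,"yaw": 0},{"fingers": 85,"x": 0,"y": 0,"z": -45,"yaw": 0},{"fingers": 85,"x": 0,"y": 0,"z": -40,"yaw": 0},{"fingers": 85,"x": 20,"y": -6,"z": 0,"yaw": 0}]}}

```text
t: 30.7
ee_pos: [0.5363, -0.3752, 0.2449]
ee_rot: [2.209, 2.215, 0.001]
wrist_force: [0.1, -0.6, -0.2]
grip_width: 0.085
finger_force: 0.0
```

Call:
{"api": "carry_out", "payload": {"plan": [{"fingers": 85,"x": 44,"y": -14,"z": 0,"yaw": 0},{"fingers": 85,"x": 44,"y": -14,"z": 0,"yaw": 0},{"fingers": 85,"x": 44,"y": -14,"z": 0,"yaw": 0},{"fingers": 85,"x": 44,"y": -14,"z": 0,"yaw": 0},{"fingers": 85,"x": 44,"y": -14,"z": 0,"yaw": 0},{"fingers": 85,"x": 44,"y": -14,"z": 0,"yaw": 0},{"fingers": 85,"x": 44,"y": -14,"z": 0,"yaw": 0},{"fingers": 85,"x": 0,"y": 0,"z": 0,"yaw": 0}]}}

```text
t: 31.5
ee_pos: [0.4332, -0.0563, 0.2373]
ee_rot: [-2.202, -2.235, -0.003]
wrist_force: [-0.2, -0.4, 0.8]
grip_width: 0.0853
finger_force: 0.0
```

Call:
{"api": "carry_out", "payload": {"plan": [{"fingers": 85,"x": 0,"y": 0,"z": 20,"yaw": 0},{"fingers": 85,"x": 0,"y": 0,"z": 20,"yaw": 0},{"fingers": 85,"x": 0,"y": 0,"z": 0,"yaw": 0},{"fingers": 85,"x": 0,"y": 0,"z": 0,"yaw": 0}]}}

```text
t: 31.9
ee_pos: [0.4349, -0.0634, 0.1979]
ee_rot: [2.216, 2.226, -0.0]
wrist_force: [-0.6, 1.1, 0.8]
grip_width: 0.0848
finger_force: 0.0
```

```bash
python3 - <<'E'
from h import *
s=status.get_obs(); im=eyes.grab_frame("wrist"); c=cam("wrist",s)
go((.437,-.030,.036),0); p=proj(c,(.437,-.030,.07)); print(p); u,v=int(p[0]),int(p[1])
u0,v0=max(u-110,0),max(v-110,0); cr=im[v0:v0+220,u0:u0+220]; print(u0,v0,cr.shape)
cv2.imwrite("pics/w9.png",cv2.resize(cr,None,fx=2.5,fy=2.5,interpolation=cv2.INTER_CUBIC)[:,:,::-1])
E
```

```text
shift [ 33.3   1.7 162.2] len 166.0 yaw 0.005 heading y 0.005 tcp [ 0.4353 -0.0633  0.1982] w 0.0849 t 31.95 q [-0.61  0.28  0.77  2.13 -0.27  0.82  0.33]
[333.35398796 181.27916213]
223 71 (220, 220, 3)
```

View pics/w9.png

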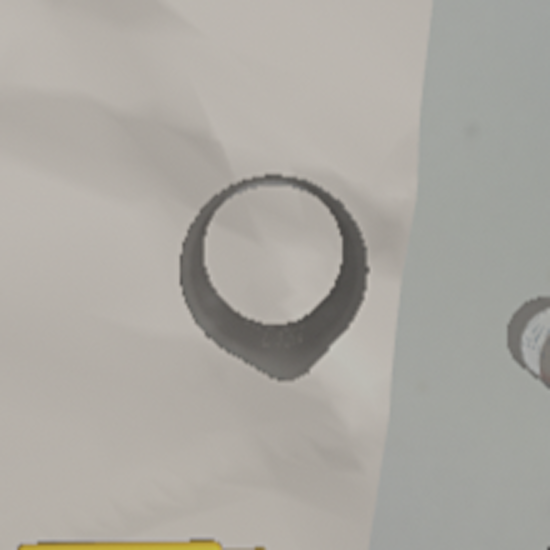

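The beaker rim outline is centred at crop (274,278) with its spout tip at (287,381), so the grip heading should be about +0.11 rad.

```bash
python3 - <<'E'
from h import *
c=cam("wrist",status.get_obs()); f=lambda u,v: ray(c,(223+u/2.5,71+v/2.5),.07)
p=f(274,278); print(p,f(181,265),f(367,265),f(275,175),f(287,381)); go((p[0],p[1]+.002,.033),.11)
E
```

```text
[ 0.43699191 -0.0305862   0.07      ] [ 0.40941052 -0.02687918  0.07      ] [ 0.46452497 -0.02660565  0.07      ] [ 0.43705629 -0.00089783  0.07      ] [ 0.4412151  -0.06207153  0.07      ]
shift [ 34.7   1.7 165.2] len 169.0 yaw -0.105 heading y 0.005 tcp [ 0.4353 -0.0633  0.1982] w 0.0849 t 31.95 q [-0.61  0.28  0.77  2.13 -0.27  0.82  0.33]
```

Call:
{"api": "carry_out", "payload": {"plan": [{"fingers": 85,"x": 20,"y": 1,"z": 0,"yaw": 0},{"fingers": 85,"x": 14.5,"y": 1,"z": 0,"yaw": 0},{"fingers": 85,"x": 0,"y": 0,"z": 30,"yaw": -0.105},{"fingers": 85,"x": 0,"y": 0,"z": 40,"yaw": 0},{"fingers": 85,"x": 0,"y": 0,"z": 15,"yaw": 0},{"fingers": 85,"x": 0,"y": 0,"z": 0,"yaw": 0},{"fingers": 85,"x": 0,"y": 0,"z": 0,"yaw": 0}]}}

```text
t: 32.65
ee_pos: [0.4375, -0.0284, 0.1133]
ee_rot: [2.095, 2.34, 0.002]
wrist_force: [-0.6, -0.5, -0.5]
grip_width: 0.0849
finger_force: 0.0
```

```bash
python3 - <<'E'
from h import *
go((.437,-.0285,.033),.11)
E
```

```text
shift [-0.  -0.6 80.3] len 80.0 yaw 0.0 heading y 0.11 tcp [ 0.4375 -0.0284  0.1133] w 0.0849 t 32.65 q [-0.54  0.44  0.62  2.2  -0.43  0.62  0.5 ]
```

Call:
{"api": "carry_out", "payload": {"plan": [{"fingers": 85,"x": 0,"y": -0.5,"z": 25,"yaw": 0},{"fingers": 85,"x": 0,"y": 0,"z": 30,"yaw": 0},{"fingers": 85,"x": 0,"y": 0,"z": 18,"yaw": 0},{"fingers": 85,"x": 0,"y": 0,"z": 7,"yaw": 0},{"fingers": 85,"x": 0,"y": 0,"z": 0,"yaw": 0},{"fingers": 75,"x": 0,"y": 0,"z": 0,"yaw": 0},{"fingers": 65,"x": 0,"y": 0,"z": 0,"yaw": 0},{"fingers": 58,"x": 0,"y": 0,"z": 0,"yaw": 0}]}}

```text
t: 33.45
ee_pos: [0.4367, -0.0279, 0.033]
ee_rot: [2.094, 2.341, 0.002]
wrist_force: [-0.4, -0.4, 0.7]
grip_width: 0.0577
finger_force: 0.0
```

Call:
{"api": "carry_out", "payload": {"plan": [{"fingers": 50,"x": 0,"y": 0,"z": 0,"yaw": 0},{"fingers": 45,"x": 0,"y": 0,"z": 0,"yaw": 0},{"fingers": 45,"x": 0,"y": 0,"z": 0,"yaw": 0},{"fingers": 45,"x": 0,"y": 0,"z": 0,"yaw": 0},{"fingers": 45,"x": 0,"y": 0,"z": 0,"yaw": 0}]}}

```text
t: 33.95
ee_pos: [0.4367, -0.0279, 0.0334]
ee_rot: [2.095, 2.341, 0.003]
wrist_force: [-1.6, 0.7, 16.6]
grip_width: 0.0528
finger_force: 59.4
```

Call:
{"api": "carry_out", "payload": {"plan": [{"fingers": 45,"x": 0,"y": 0,"z": -10,"yaw": 0},{"fingers": 45,"x": 0,"y": 0,"z": -25,"yaw": 0},{"fingers": 45,"x": 0,"y": 0,"z": -40,"yaw": 0},{"fingers": 45,"x": 0,"y": 0,"z": -40,"yaw": 0},{"fingers": 45,"x": 0,"y": 0,"z": -25,"yaw": 0},{"fingers": 45,"x": 0,"y": 0,"z": 0,"yaw": 0}]}}

```text
t: 34.55
ee_pos: [0.4381, -0.0279, 0.1753]
ee_rot: [2.092, 2.339, 0.008]
wrist_force: [-0.1, -0.0, -0.8]
grip_width: 0.0527
finger_force: 62.8
```

Call:
{"api": "carry_out", "payload": {"plan": [{"fingers": 45,"x": -25,"y": 6,"z": 0,"yaw": 0},{"fingers": 45,"x": -40,"y": 10,"z": 0,"yaw": 0},{"fingers": 45,"x": -40,"y": 10,"z": 0,"yaw": 0},{"fingers": 45,"x": -40,"y": 10,"z": 0,"yaw": 0},{"fingers": 45,"x": -40,"y": 10,"z": 0,"yaw": 0},{"fingers": 45,"x": -40,"y": 10,"z": 0,"yaw": 0},{"fingers": 45,"x": -30,"y": 8,"z": 0,"yaw": 0},{"fingers": 45,"x": 0,"y": 0,"z": 0,"yaw": 0}]}}

```text
t: 35.35
ee_pos: [0.5274, -0.2793, 0.1716]
ee_rot: [2.099, 2.335, -0.004]
wrist_force: [-0.2, 0.3, -0.4]
grip_width: 0.0526
finger_force: 62.8
```

Call:
{"api": "carry_out", "payload": {"plan": [{"fingers": 45,"x": -10,"y": 2,"z": 0,"yaw": 0},{"fingers": 45,"x": 0,"y": 0,"z": 0,"yaw": 0},{"fingers": 45,"x": 0,"y": 0,"z": 0,"yaw": 0}]}}

```text
t: 35.65
ee_pos: [0.5307, -0.283, 0.1718]
ee_rot: [-2.093, -2.341, -0.0]
wrist_force: [1.0, 0.5, -1.0]
grip_width: 0.0521
finger_force: 62.8
```

```bash
python3 - <<'E'
from h import *
go((.538,-.3005,.105))
s=status.get_obs(); im=eyes.grab_frame("wrist"); cv2.imwrite("pics/w10.png",im[:,:,::-1])
E
```

```text
shift [-18.2   5.3  66.8] len 69.0 yaw 0 heading y 0.112 tcp [ 0.5307 -0.283   0.1718] w 0.0521 t 35.65 q [-0.06  0.61  0.67  1.75 -0.45  0.94  0.91]
```

View pics/w10.png

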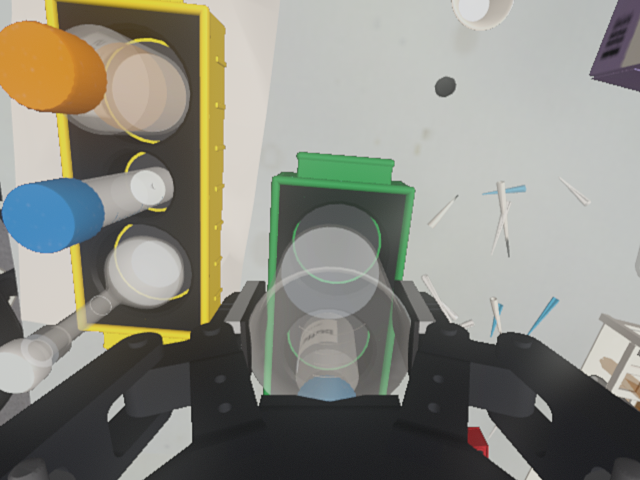

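The beaker is held upright with its rim near (330,335), short of the + well (ring at 337,243), and the buffer stands in its well. I'll shift and descend.

Call:
{"api": "carry_out", "payload": {"plan": [{"fingers": 45,"x": -12,"y": 3,"z": 0,"yaw": 0},{"fingers": 45,"x": -6,"y": 2,"z": 0,"yaw": 0},{"fingers": 45,"x": 0,"y": 0,"z": 25,"yaw": 0},{"fingers": 45,"x": 0,"y": 0,"z": 25,"yaw": 0},{"fingers": 45,"x": 0,"y": 0,"z": 17,"yaw": 0},{"fingers": 45,"x": 0,"y": 0,"z": 0,"yaw": 0},{"fingers": 45,"x": 0,"y": 0,"z": 0,"yaw": 0}]}}

```text
t: 36.4
ee_pos: [0.538, -0.302, 0.1056]
ee_rot: [2.095, 2.341, -0.0]
wrist_force: [-0.1, -0.4, -1.0]
grip_width: 0.0527
finger_force: 62.8
```

```bash
python3 - <<'E'
from h import *
go((.538,-.3005,.054))
E
```

```text
shift [ 1.5  0.1 51.6] len 52.0 yaw 0 heading y 0.111 tcp [ 0.538  -0.302   0.1056] w 0.0527 t 36.4 q [ 0.02  0.72  0.61  1.75 -0.52  0.85  0.98]
```

Call:
{"api": "carry_out", "payload": {"plan": [{"fingers": 45,"x": 1.5,"y": 0,"z": 10,"yaw": 0},{"fingers": 45,"x": 0,"y": 0,"z": 15,"yaw": 0},{"fingers": 45,"x": 0,"y": 0,"z": 14,"yaw": 0},{"fingers": 45,"x": 0,"y": 0,"z": 8,"yaw": 0},{"fingers": 45,"x": 0,"y": 0,"z": 4,"yaw": 0},{"fingers": 45,"x": 0,"y": 0,"z": 0,"yaw": 0},{"fingers": 45,"x": 0,"y": 0,"z": 0,"yaw": 0}]}}

```text
t: 37.1
ee_pos: [0.5379, -0.3003, 0.0545]
ee_rot: [2.095, 2.341, -0.0]
wrist_force: [1.1, -0.1, -0.2]
grip_width: 0.0526
finger_force: 62.8
```

Call:
{"api": "carry_out", "payload": {"plan": [{"fingers": 45,"x": 0,"y": 0,"z": 1,"yaw": 0},{"fingers": 45,"x": 0,"y": 0,"z": 1,"yaw": 0},{"fingers": 45,"x": 0,"y": 0,"z": 0,"yaw": 0},{"fingers": 45,"x": 0,"y": 0,"z": 0,"yaw": 0}]}}

```text
t: 37.5
ee_pos: [0.5378, -0.3, 0.0523]
ee_rot: [2.095, 2.341, 0.0]
wrist_force: [-0.8, 0.2, -0.9]
grip_width: 0.0525
finger_force: 62.8
```

Call:
{"api": "carry_out", "payload": {"plan": [{"fingers": 45,"x": 0,"y": 0,"z": 1,"yaw": 0},{"fingers": 45,"x": 0,"y": 0,"z": 1,"yaw": 0},{"fingers": 45,"x": 0,"y": 0,"z": 0,"yaw": 0},{"fingers": 45,"x": 0,"y": 0,"z": 0,"yaw": 0}]}}

```text
t: 37.9
ee_pos: [0.5377, -0.2999, 0.0501]
ee_rot: [-2.095, -2.341, 0.0]
wrist_force: [-0.1, -0.1, -0.0]
grip_width: 0.0528
finger_force: 62.8
```

Call:
{"api": "carry_out", "payload": {"plan": [{"fingers": 45,"x": 0,"y": 0,"z": 0.7,"yaw": 0},{"fingers": 45,"x": 0,"y": 0,"z": 0,"yaw": 0}]}}

```text
t: 38.1
ee_pos: [0.5378, -0.3002, 0.0497]
ee_rot: [2.095, 2.341, -0.0]
wrist_force: [0.2, 0.5, 1.8]
grip_width: 0.0525
finger_force: 62.9
```

Call:
{"api": "carry_out", "payload": {"plan": [{"fingers": 45,"x": 0,"y": 0,"z": 0.5,"yaw": 0},{"fingers": 45,"x": 0,"y": 0,"z": 0,"yaw": 0}]}}

```text
t: 38.3
ee_pos: [0.5379, -0.3004, 0.0496]
ee_rot: [2.094, 2.34, 0.0]
wrist_force: [-0.7, 0.0, 4.6]
grip_width: 0.0524
finger_force: 63.0
```

Call:
{"api": "carry_out", "payload": {"plan": [{"fingers": 58,"x": 0,"y": 0,"z": 0,"yaw": 0},{"fingers": 65,"x": 0,"y": 0,"z": 0,"yaw": 0},{"fingers": 65,"x": 0,"y": 0,"z": 0,"yaw": 0},{"fingers": 68,"x": 0,"y": 0,"z": -6,"yaw": 0},{"fingers": 75,"x": 0,"y": 0,"z": -10,"yaw": 0},{"fingers": 80,"x": 0,"y": 0,"z": -30,"yaw": 0},{"fingers": 80,"x": 0,"y": 0,"z": -40,"yaw": 0},{"fingers": 80,"x": 0,"y": 0,"z": -40,"yaw": 0}]}}

```text
t: 39.1
ee_pos: [0.5374, -0.3, 0.177]
ee_rot: [-2.095, -2.341, 0.0]
wrist_force: [1.7, 0.2, 0.3]
grip_width: 0.0805
finger_force: 0.0
```

Call:
{"api": "carry_out", "payload": {"plan": [{"fingers": 80,"x": 0,"y": 0,"z": -40,"yaw": 0},{"fingers": 80,"x": 20,"y": 0,"z": -30,"yaw": 0},{"fingers": 80,"x": 45,"y": 0,"z": 0,"yaw": 0},{"fingers": 80,"x": 45,"y": 0,"z": 0,"yaw": 0},{"fingers": 80,"x": 45,"y": 0,"z": 0,"yaw": 0},{"fingers": 80,"x": 45,"y": 0,"z": 0,"yaw": 0},{"fingers": 80,"x": 45,"y": 0,"z": 0,"yaw": 0},{"fingers": 80,"x": 0,"y": 0,"z": 0,"yaw": 0}]}}

```text
t: 39.9
ee_pos: [0.5103, -0.0491, 0.2452]
ee_rot: [-2.081, -2.349, -0.004]
wrist_force: [0.6, 0.1, -0.9]
grip_width: 0.0803
finger_force: 0.0
```

```bash
python3 - <<'E'
from h import *
cv2.imwrite("pics/s11.png",eyes.grab_frame("scene")[:,:,::-1])
E
```

```text
(no output)
```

View pics/s11.png

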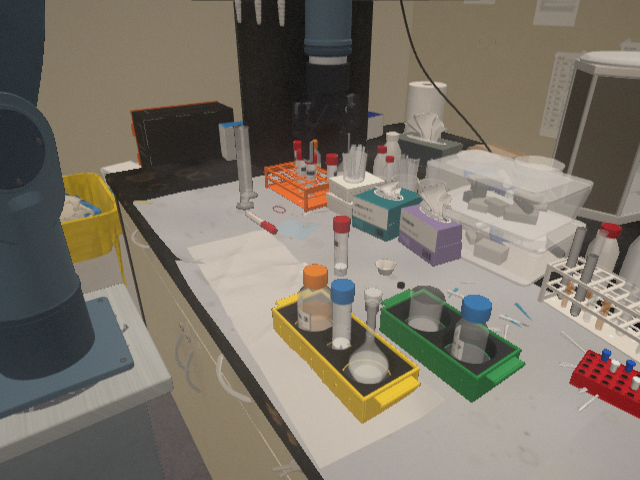

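All five pieces stand upright in their wells: beaker (427,308), buffer (473,328), bottle (315,298), tube (342,315) and flask (370,350). The red tube, crucible and marker are where they were, and the gripper is clear.

```bash
python3 -c "
from station import arm; print(arm.hand_in())"
```

```text
the job is handed in; nothing more can be done
None
```

Both class kits are made up, with all five pieces upright in their wells and the red-capped tube, crucible and marker not moved; I handed the job in about 40 s into the 136 s limit, and no verdict was returned.

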